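Gang up flange blanks in the cam vice

ROBOT

A 6-joint arm with a two-finger parallel gripper is mounted at the origin on the work surface. World frame = base frame: x ahead of the robot, y to its left, z up, the work surface at z = 0. Lengths are in m, angles in rad, forces in N, time in s.
With the tool pointing down it reaches from about 0.25 to 0.775 m from the base axis. Payload 4 kg.
Tool frame: the origin (TCP) lies on the centre line of the jaws, within the pads' length; the fingertips stand 17 mm ahead of it and the grasp point (between the pads) lies 2 mm behind it; z points along the fingers, y is the line along which they close (so a half turn about z gives the same grasp; the last joint's range is limited). The gripper opens to 94 mm and grips with 3 to 60 N. Pads are 16 mm wide; open, the fingers measure 119 mm over their backs; the gripper's body (75 mm by 177 mm) begins 78 mm behind the grasp point.
Start: joints at [1.125, 0.087, 1.371, -0, 1.684, -0.103], TCP at [0.185, 0.518, 0.223] pointing down, gripper open.
Joint ranges: [-3.1, 3.1], [-0.76, 2.03], [0.27, 2.55], [-1.08, 4.22], [0.17, 2.65], [-2.57, 2.57]. Speed limits (rad/s): [2.79, 2.79, 3.14, 3.14, 3.14, 3.14].

INTERFACE

Orientations are given as [roll, pitch, yaw] about the fixed x, y, z axes, in that order (R = Rz(yaw) Ry(pitch) Rx(roll)).
In Python, from bench import robot gives the robot as it stands.
- The arm moves only by the tool servo_tool, never from a script. Its argument "plan" is a list of rows, each a list of 7 numbers: the shift along the tool's x, y, z normalised to -1 to 1, where 1 is 0.1 m, then the turn, a rotation vector about the tool's x, y, z normalised to -1 to 1, where 1 is pi/2 rad, then the finger opening in mm, from 0 to 94. In form: [[x, y, z, ax, ay, az, gripper], ...]. A call has 1 to 12 rows; each row is the pose to reach, as a shift and turn from the pose commanded when the call began, along the tool's axes at that moment; what a row does not reach only later rows make up. A row lasts 1/12 s, in which the tool goes at most 41.7 mm and 7.16 degrees, less where a joint would pass 70% of its speed; a pose out of reach is approached as far as the arm can. A call with a number of a shift or a turn outside -1 to 1 is refused whole. A call with a gripper value outside its range is refused whole. The fingers move at their own pace and stop on an object; the grip force is fixed at half the most. Time passes only in rows, so rows that repeat a pose let the fingers close. It gives the time, the measured TCP pose, the force, the opening and the grip force at its end, in the units of the state.
- robot.get_obs(): the state, without advancing time (a new reading comes with each control period).
- robot.snapshot(name): name is "scene" or "top" or "wrist"; returns the picture (384x512x3 uint8, red, green, blue); there is no depth.
- robot.camera_params(name): a dict with "camera_matrix" (3x3 intrinsics, pixels), "rvec" (rotation vector, rad) and "tvec" (3), from world to camera coordinates, as OpenCV has them; the wrist camera has in their place "tool_from_camera" (4x4, takes a point from camera to tool coordinates, whose origin is the TCP and whose axes are the flange's). Camera axes: x right, y down, z forward; pixel columns grow to the right and rows downward; lengths in m; the calibration is good to about 2 mm. A picture is of the moment at which its call begins: read the wrist's pose just before it. camera_params takes no time and is no camera call.
- robot.close_job(): hands the job in; it is judged then, once.
Trained networks look in the newest picture that a camera, given by its name, has taken for a name from the list of things; names that differ only in an ending like _2 or _b are one class to them, and where a whole thing is asked for, a point or a joint stands for the part that bears it (a point fixed in the world has none). Each returns a list of dicts, best first, with "conf" (0 to 1); they miss things now and then, are a little off and sometimes report something else, mostly with a low value. They report only what shows in the picture. A call takes as long as a camera call. They do not tell look-alikes from the thing itself.
- robot.find_in(thing, camera): "extent" ([centre column, centre row, width, height] in pixels, round what is visible of it).
The state is a dict: "time": time; "joint_positions": joint angles; "qvel": joint speeds; "joint_torque": joint torques, N m; "tool_pos": TCP position; "ee_rot": TCP orientation; "wrist_force": force on the tool from outside, world axes, zero at the start; "wrist_torque": the same for the moment, N m; "width": finger opening in m; "finger_force": force on a finger pad.
Only numpy, scipy, OpenCV 4.12 (cv2) and the standard library are available. Lean on these libraries where they do the work, as an engineer would, in place of code of your own. Each camera call takes 0.05 s, during which the arm holds its last target. There are 200 camera calls.

TASK

Get the flange blanks ready to be filed as one pack: flip the vice's red cam lever up to free the sliding jaw and draw the jaw back, then tip every blank out of the slotted stock bin and stand them all on end on the vice bed between the jaws, side by side and face to face. With all of them in, slide the jaw up to close the pack against the fixed jaw, get the blanks upright and flush at their edges in the middle of the jaws, and press the cam lever fully down so that the pack is clamped tight. Leave the things around the work where they are.

Things in the scene. Friction and masses are not known exactly. Their poses are not given: they have to be found in the camera images.
- vise: blue cam-lock bench vice bolted to the bench, 280 long, 100 wide over the jaws. Origin on the bench under the middle of its base; z up; +x points along the slide from the sliding jaw to the fixed jaw; y runs across the jaws. Flat bed 24 above the bench, 130 wide (y); both jaws 100 wide, their tops 45 above the bed; fixed jaw 40 thick with its face at x = +85
- bed_mid (a point): point on the vice bed at the foot of the fixed jaw's face, mid-width; axes as the vice's. A blank standing flat against the fixed jaw in the middle has its centre 4 towards -x and 47.5 above this point
- jaw (a joint): opening between the jaw faces in m: 0 shut, at most 0.10; grows as the sliding jaw is drawn to the vice's -x. With the lever up it slides against about 4 N of friction and stays where it is left; with the lever down it is locked by the cam. The orange urethane face, 6 thick, gives up to 4 mm (12 N per mm), so that a clamped pack reads up to 4 mm under its thickness. Starts nearly shut, locked
- jaw_neck (a point): middle of the sliding jaw's neck, behind the jaw: a block 44 wide (vice y), 64 long (x), its top 11 above this point, its foot 24 below (resting on the bed); axes as the vice's. The relaxed jaw face lies 60 towards +x of this point; the jaw with its face is 28 thick, its top 10 above the neck's. Gripped across its 44 mm to slide the jaw
- cam (a joint): cam lever angle, rad: 0 = down, level, pointing to the vice's -x, jaw locked; 1.25 = raised stop. Jaw free above 0.93; pressing down from there drives the jaw up to 8 mm towards the fixed jaw to clamp with 14 to 25 N (takes 8 to 13 N at the ball). Stays where left (6 N at the ball to move it when free). Starts at 0
- cam_hinge (a point): cam lever's pivot on the sliding jaw, 56 above the bench, between two cheeks 46 high at the jaw's rear end (48 towards -x of jaw_neck, 8 above it); the lever turns about the vice's y through here
- cam_ball (a point): centre of the red ball, 25 diameter, at the end of the lever, 95 from the pivot: level with it on its -x side when down, above and slightly to its -x side when raised. The lever is a round bar 12 thick
- bin: green sheet-steel stock bin standing loose on the bench, 1.6 kg empty, 132 (x) x 116 (y) x 58 high, walls 3, floor 3. Origin under its middle. Three dividers make four deep narrow slots, each 30 wide (x), 110 long (y), 55 deep, centred at x = -48, -16, 16, 48 (slots 1 to 4)
- plate1_mid (a point): centre of steel flange blank 1 of up to four alike (None if absent): dark plate 8 thick (own x), 60 wide (y), 95 long (z), 0.25 to 0.45 kg, bright sawn ends, blue dye patch near one end. Starts in bin slot 1 on one 60 x 8 end, leaning 22 degrees (0.38 rad) towards the bin's +x on the slot's rim, upper end 35 above the rim; gripped across its 60 mm, tipped upright and drawn out
- plate2_mid (a point): centre of steel flange blank 2 of up to four alike (None if absent): dark plate 8 thick (own x), 60 wide (y), 95 long (z), 0.25 to 0.45 kg, bright sawn ends, blue dye patch near one end. Starts in bin slot 2 on one 60 x 8 end, leaning 22 degrees (0.38 rad) towards the bin's +x on the slot's rim, upper end 35 above the rim; gripped across its 60 mm, tipped upright and drawn out
- plate3_mid (a point): centre of steel flange blank 3 of up to four alike (None if absent): dark plate 8 thick (own x), 60 wide (y), 95 long (z), 0.25 to 0.45 kg, bright sawn ends, blue dye patch near one end. Starts in bin slot 3 on one 60 x 8 end, leaning 22 degrees (0.38 rad) towards the bin's +x on the slot's rim, upper end 35 above the rim; gripped across its 60 mm, tipped upright and drawn out
- plate4_mid (a point): centre of steel flange blank 4 of up to four alike (None if absent): dark plate 8 thick (own x), 60 wide (y), 95 long (z), 0.25 to 0.45 kg, bright sawn ends, blue dye patch near one end. Starts in bin slot 4 on one 60 x 8 end, leaning 22 degrees (0.38 rad) towards the bin's +x on the slot's rim, upper end 35 above the rim; gripped across its 60 mm, tipped upright and drawn out
- spray: bystander: red spray can, 60 diameter, 175 high, standing at the left end; origin under its middle
- tape: bystander: roll of paper tape lying flat, 96 diameter, 25 high; origin under its middle
- spanner: bystander: dark steel spanner 190 long lying on the bench at the back; origin under its middle
Not all that is in view belongs to the job. Leave any yellow look-alike of the part that bears plate1_mid alone.

How it is judged:
By the outcome, as a careful person would: the job done as asked, in the order asked, and still so for the second after the job is handed in, with the robot touching nothing.
Of plate1, plate2, plate3, plate4 only 2 to 4 are there at a start; the rules pass over those that are not, and their reading is None.
At some moment in a run one of bin may be knocked a few centimetres aside while the robot is not near it.
It also fails if it takes over 210 s, if anything falls off the work surface, if the arm or the gripper's body presses on something with over 40 N, if the wrist force passes 120 N, or if a joint passes its speed limit or range.

## Working session

There is one attempt and no reset: what is moved stays moved. The work goes in short steps, Python scripts to look and compute and a tool call to move; the robot and the scene stay as the last step left them, time stands still between calls to the robot, and variables do not carry over. Pictures are saved under pics/ and viewed, at most 14 in all, crops included, and the job is handed in when it is done.

Besides the shell and the picture viewer there is one more tool, called as name([rows], argument=value, ...), one row to a line, values as JSON. servo_tool: Moves the arm, as the interface text tells. Scaled input: -1 to 1 covers 0.1 m each way for a shift and pi/2 rad each way for a turn. Its arguments: {"type":"object","properties":{"plan":{"type":"array","items":{"type":"array","items":{"type":"number"}}}},"required":["plan"]}

```bash
mkdir -p pics; ls
cat > h.py <<'E'
import numpy as np, cv2
from bench import robot
from scipy.spatial.transform import Rotation as R
def snap(n,f):
    im=robot.snapshot(n); cv2.imwrite('pics/'+f,im[:,:,::-1]); return im
E
python3 - <<'E'
from h import *
o=robot.get_obs()
for k,v in o.items(): print(k,np.round(v,4))
a=snap('scene','s0.png');b=snap('top','t0.png')
cv2.imwrite('pics/st0.png',np.hstack([a,b])[:,:,::-1])
for c in('scene','top'):
    p=robot.camera_params(c);print({k:np.round(v,4).tolist() for k,v in p.items()})
    for t in('vise','jaw_neck','cam_ball','bin','plate1_mid','spray','tape','spanner'):
        for d in robot.find_in(t,c): print(c,t,np.round(d['extent']),round(d['conf'],2))
p=robot.camera_params('wrist');print(p)
E
```

```text
pics
time 0.0
joint_positions [ 1.1249  0.088   1.3722 -0.      1.6836 -0.1031]
qvel [ 0.001   0.0003 -0.0015 -0.0011 -0.0016  0.0006]
joint_torque [-2.00000e-04 -3.40164e+01 -3.02439e+01  7.20000e-02  3.26000e-02
 -2.00000e-04]
tool_pos [0.1847 0.5176 0.2213]
ee_rot [-3.1394e+00 -2.0000e-04  2.7988e+00]
wrist_force [-0.4606  0.2513 -0.4972]
wrist_torque [ 0.0327 -0.0127 -0.015 ]
finger_force 0.0
width 0.0944
{'camera_matrix': [[438.4317, 0.0, 261.8043], [0.0, 438.4317, 192.4561], [0.0, 0.0, 1.0]], 'rvec': [2.2885, 0.5926, -0.2685], 'tvec': [-0.516, -0.135, 1.5515]}
scene vise [268. 161.  83.  73.] 0.9
scene jaw_neck [270. 152.  56.  39.] 0.96
scene jaw_neck [310. 236.  30.  46.] 0.32
scene bin [221. 236.  60.  53.] 0.59
scene plate1_mid [215. 234.  21.  24.] 0.95
scene plate1_mid [162. 229.  30.  24.] 0.95
scene plate1_mid [209. 314.  41.  29.] 0.7
scene plate1_mid [270. 152.  54.  40.] 0.7
scene plate1_mid [171. 279.  45.  28.] 0.6
scene tape [269. 283.  32.  36.] 0.67
scene tape [270. 153.  58.  43.] 0.3
scene spanner [310. 238.  35.  47.] 0.89
{'camera_matrix': [[393.6775, 0.0, 2
[... 459 characters left out ...]
.  37.  24.] 0.76
top spray [189. 212.  71.  33.] 0.49
top tape [190. 212.  73.  37.] 0.73
top tape [318. 144.  29.  29.] 0.68
top spanner [254. 140.  50.   6.] 0.64
{'camera_matrix': array([[269.29852162,   0.        , 253.72080831],
       [  0.        , 269.29852162, 195.44474162],
       [  0.        ,   0.        ,   1.        ]]), 'tool_from_camera': array([[ 3.55455619e-04, -9.59166901e-01, -2.82840465e-01,
         8.22835992e-02],
       [ 9.99999157e-01,  6.94202367e-04, -1.09744061e-03,
        -8.82281533e-05],
       [ 1.24897723e-03, -2.82839837e-01,  9.59166340e-01,
        -1.62302207e-01],
       [ 0.00000000e+00,  0.00000000e+00,  0.00000000e+00,
         1.00000000e+00]])}
```

Run:
```python
from h import *
a=cv2.imread('pics/s0.png')[90:350,110:370];b=cv2.imread('pics/t0.png')[110:290,80:400]
cv2.imwrite('pics/a.png',np.vstack([cv2.resize(a,(800,800))[:600]]))
cv2.imwrite('pics/b.png',cv2.resize(b,(800,450),interpolation=cv2.INTER_CUBIC))
```

```text
(no output)
```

View pics/a.png

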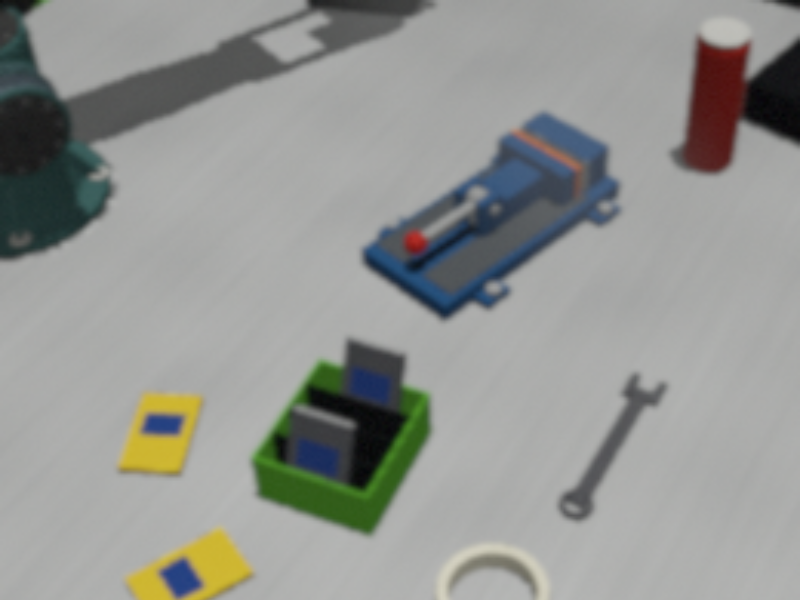

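View pics/b.png

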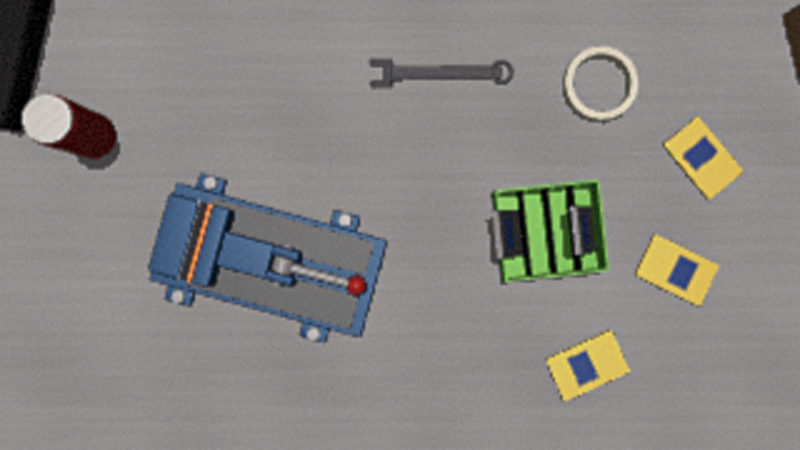

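The scene view shows the vice with its lever down, with the red ball at crop (415,242). The bin holds two dark plates, and yellow decoys lie around it. The top view has the vice at crop (265,255) and the bin at (550,230). The plates lean left, in slots 4 (leftmost) and 1 (rightmost). Next I'll work out poses from the corners.

```bash
cat >> h.py <<'E'
def ray(cam,uv,obs=None):
    p=robot.camera_params(cam);K=p['camera_matrix'];d=np.linalg.inv(K)@np.array([uv[0],uv[1],1.])
    if cam=='wrist':
        o=obs or robot.get_obs();T=p['tool_from_camera'];Rt=R.from_euler('xyz',o['ee_rot']).as_matrix()
        return Rt@T[:3,3]+np.array(o['tool_pos']),Rt@T[:3,:3]@d
    M=cv2.Rodrigues(p['rvec'])[0];return -M.T@np.ravel(p['tvec']),M.T@d
def atz(cam,uv,z,obs=None):
    c,d=ray(cam,uv,obs);return c+d*(z-c[2])/d[2]
def tri(rays):
    A=0;b=0
    for c,d in rays:
        d=d/np.linalg.norm(d);P=np.eye(3)-np.outer(d,d);A=A+P;b=b+P@c
    x=np.linalg.solve(A,b);return x
def go(target,yaw=None,pitch=0,o=None):
    "rel shift (units of 0.1 m) and rotvec (units pi/2) from measured pose, tool axes"
    o=o or robot.get_obs();R0=R.from_euler('xyz',o['ee_rot'])
    s=R0.inv().apply(np.array(target)-o['tool_pos'])/0.1
    return s
E
python3 - <<'E'
from h import *
f=lambda x,y:(x*.4+80,y*.4+110)
for n,z,pts in [('base',.024,[(178,183),(386,240),(360,336),(149,280)]),('fixjawtop',.069,[(167,193),(207,202),(184,283),(149,280)]),('ball',.056,[(357,285)]),
  ('bin',.058,[(493,191),(599,182),(607,270),(503,280)]),('spray',.175,[(47,119)]),('yel',0,[(703,158),(677,270),(588,366)])]:
    for q in pts: print(n,np.round(atz('top',f(*q),z),4))
o=robot.get_obs(); im=snap('wrist','w0.png')
E
```

```text
base [0.6028 0.3233 0.024 ]
base [0.5312 0.057  0.024 ]
base [0.4082 0.0895 0.024 ]
base [0.4788 0.3584 0.024 ]
fixjawtop [0.5875 0.3267 0.069 ]
fixjawtop [0.5767 0.2775 0.069 ]
fixjawtop [0.4768 0.3045 0.069 ]
fixjawtop [0.4803 0.3472 0.069 ]
ball [0.4746 0.0925 0.056 ]
bin [ 0.5933 -0.0774  0.058 ]
bin [ 0.6055 -0.2114  0.058 ]
bin [ 0.4947 -0.2215  0.058 ]
bin [ 0.4816 -0.0903  0.058 ]
spray [0.6642 0.4371 0.175 ]
yel [ 0.6423 -0.3623  0.    ]
yel [ 0.4938 -0.327   0.    ]
yel [ 0.3674 -0.2088  0.    ]
```

View pics/w0.png

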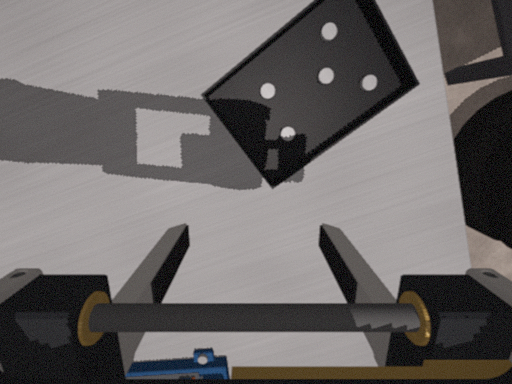

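The wrist view shows the dark perforated tray to the robot's side, with the vice at the bottom edge. From the corners, the vice centre is about (0.505,0.207) with yaw 1.311. The bin centre is about (0.544,-0.150) with yaw 1.665. I'll move above the lever.

servo_tool([
  [-0.1, -0.07, 0, 0, 0, 0.08, 94],
  [-0.25, -0.18, 0, 0, 0, 0.16, 94],
  [-0.4, -0.3, 0, 0, 0, 0.24, 94],
  [-0.6, -0.43, 0, 0, 0, 0.32, 94],
  [-0.8, -0.58, 0, 0, 0, 0.4, 94],
  [-1, -0.73, 0, 0, 0, 0.48, 94],
  [-1, -0.73, 0, 0, 0, 0.56, 94],
  [-1, -0.73, 0, 0, 0, 0.64, 94],
  [-1, -0.73, 0, 0, 0, 0.72, 94],
  [-1, -0.73, 0, 0, 0, 0.8, 94],
  [-1, -0.73, 0, 0, 0, 0.88, 94],
  [-1, -0.73, 0, 0, 0, 0.947, 94],
])

```text
time: 1.95
tool_pos: [0.2546, 0.4156, 0.2226]
ee_rot: [3.141, -0.0, 1.305]
wrist_force: [0.2, -0.3, 0.8]
width: 0.0944
finger_force: 0.0
```

servo_tool([
  [-0.21, 0.25, 0, 0, 0, 0, 94],
  [-0.43, 0.5, 0, 0, 0, 0, 94],
  [-0.65, 0.75, 0, 0, 0, 0, 94],
  [-0.86, 0.99, 0, 0, 0, 0, 94],
])

```text
time: 2.28
tool_pos: [0.3286, 0.306, 0.2226]
ee_rot: [3.141, -0.0, 1.312]
wrist_force: [-0.0, 0.5, 1.0]
width: 0.0938
finger_force: 0.0
```

servo_tool([
  [-0.21, 0.25, 0, 0, 0, 0, 94],
  [-0.43, 0.5, 0, 0, 0, 0, 94],
  [-0.65, 0.75, 0, 0, 0, 0, 94],
  [-0.86, 0.99, 0, 0, 0, 0, 94],
])

```text
time: 2.62
tool_pos: [0.4024, 0.197, 0.2228]
ee_rot: [3.141, -0.0, 1.311]
wrist_force: [0.4, 0.1, -0.1]
width: 0.0938
finger_force: 0.0
```

servo_tool([
  [-0.21, 0.25, 0, 0, 0, 0, 94],
  [-0.43, 0.5, 0, 0, 0, 0, 94],
  [-0.65, 0.75, 0, 0, 0, 0, 94],
  [-0.86, 0.99, 0, 0, 0, 0, 94],
  [-0.86, 0.99, 0, 0, 0, 0, 94],
  [-0.86, 0.99, 0, 0, 0, 0, 94],
])

```text
time: 3.12
tool_pos: [0.4757, 0.089, 0.2222]
ee_rot: [-3.141, -0.0, 1.308]
wrist_force: [0.0, 0.9, -0.2]
width: 0.0942
finger_force: 0.0
```

Run:
```python
from h import *
o=robot.get_obs(); im=snap('wrist','w1.png')
print(o['tool_pos'],o['ee_rot'],o['joint_positions'],o['time'])
for t in('cam_ball','jaw_neck','vise'):
    for d in robot.find_in(t,'wrist'): print(t,np.round(d['extent'],1),round(d['conf'],2))
```

```text
[0.47574948 0.08898812 0.2221809 ] [-3.14062507e+00 -2.06987279e-04  1.30809576e+00] [ 6.73477259e-02 -5.99764878e-02  1.52028596e+00  5.12570472e-04
  1.68213144e+00  3.30104929e-01] 3.1167
cam_ball [254.4 137.9  20.5 101.4] 0.73
jaw_neck [254.6 139.6  17.3 101.4] 0.61
jaw_neck [252.2  96.   99.  191.7] 0.58
vise [251.6  95.5 135.4 191. ] 0.63
```

View pics/w1.png

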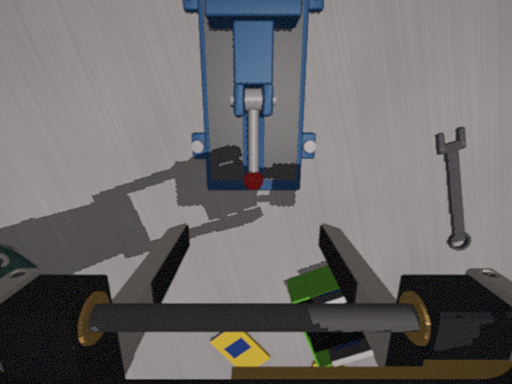

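The wrist view has the red ball at (254,181), and the vice axis runs along the image column, so the yaw is good. I'll triangulate the ball by colour and the vice edges.

```bash
cat >> h.py <<'E'
def red(im,box=None):
    h=im.astype(int);m=(h[:,:,0]>110)&(h[:,:,1]<60)&(h[:,:,2]<60)
    n,l,s,c=cv2.connectedComponentsWithStats(m.astype(np.uint8));return [(tuple(np.round(c[i],1)),s[i][:5].tolist()) for i in range(1,n) if s[i][4]>15]
E
python3 - <<'E'
from h import *
o=robot.get_obs()
rd=lambda f:cv2.imread('pics/'+f)[:,:,::-1]
for f in('w1.png','t0.png','s0.png'): print(f,red(rd(f)))
P=tri([ray('wrist',(254,181),o),ray('top',(223,224)),]);print(P)
for uv in[(254,181)]:print(atz('wrist',uv,.056,o))
for uv in [(202,28),(208,188),(307,28),(300,188)]: print('bed',atz('wrist',uv,.024,o))
for uv in [(235,22),(272,22),(272,82),(235,82)]: print('neck',atz('wrist',uv,.059,o))
E
```

```text
w1.png []
t0.png [((np.float64(222.1), np.float64(223.6)), [219, 221, 7, 7, 35])]
s0.png [((np.float64(244.3), np.float64(168.2)), [242, 166, 6, 5, 27])]
[0.4749972  0.09227965 0.04429112]
[0.47654669 0.09492359 0.056     ]
bed [0.46240935 0.28252343 0.024     ]
bed [0.41040346 0.09413394 0.024     ]
bed [0.58229268 0.25094922 0.024     ]
bed [0.53376993 0.06166953 0.024     ]
neck [0.50125693 0.26812599 0.059     ]
neck [0.53919442 0.25813396 0.059     ]
neck [0.52527503 0.20079837 0.059     ]
neck [0.48511269 0.21137343 0.059     ]
```

servo_tool([
  [0.03, 0, 0.3, 0, 0, 0, 94],
  [0.06, -0.01, 0.6, 0, 0, 0, 94],
  [0.06, -0.01, 0.9, 0, 0, 0, 70],
  [0.06, -0.01, 1, 0, 0, 0, 60],
])

```text
time: 3.65
tool_pos: [0.4725, 0.0972, 0.118]
ee_rot: [-3.134, 0.002, 1.314]
wrist_force: [-0.7, -0.0, -0.6]
width: 0.0843
finger_force: 0.0
```

servo_tool([
  [0, 0, 0.2, 0, 0, 0, 60],
  [0, 0, 0.4, 0, 0, 0, 60],
  [0, 0, 0.6, 0, 0, 0, 60],
  [0, 0, 0.68, 0, 0, 0, 60],
  [0, 0, 0.68, 0, 0, 0, 40],
  [0, 0, 0.68, 0, 0, 0, 20],
  [0, 0, 0.68, 0, 0, 0, 10],
  [0, 0, 0.68, 0, 0, 0, 10],
  [0, 0, 0.68, 0, 0, 0, 10],
  [0, 0, 0.68, 0, 0, 0, 10],
])

```text
time: 4.48
tool_pos: [0.4767, 0.0962, 0.0555]
ee_rot: [3.139, -0.001, 1.311]
wrist_force: [0.9, 0.4, 2.4]
width: 0.0238
finger_force: 30.1
```

servo_tool([
  [0.005, 0, -0.095, 0, 0, 0, 10],
  [0.019, 0, -0.189, 0, 0, 0, 10],
  [0.042, 0, -0.281, 0, 0, 0, 10],
  [0.075, 0, -0.37, 0, 0, 0, 10],
  [0.116, 0, -0.455, 0, 0, 0, 10],
  [0.166, 0, -0.536, 0, 0, 0, 10],
  [0.223, 0, -0.612, 0, 0, 0, 10],
  [0.288, 0, -0.681, 0, 0, 0, 10],
  [0.359, 0, -0.744, 0, 0, 0, 10],
  [0.437, 0, -0.799, 0, 0, 0, 10],
  [0.519, 0, -0.847, 0, 0, 0, 10],
  [0.62, 0, -0.89, 0, 0, 0, 10],
])

```text
time: 5.48
tool_pos: [0.4922, 0.1567, 0.1448]
ee_rot: [3.141, -0.001, 1.311]
wrist_force: [-0.4, -0.2, 0.3]
width: 0.01
finger_force: 0.0
```

servo_tool([
  [0, 0, 0, 0, 0, 0, 10],
  [0, 0, 0, 0, 0, 0, 10],
  [0, 0, 0, 0, 0, 0, 10],
])

```text
time: 5.73
tool_pos: [0.4916, 0.1561, 0.1434]
ee_rot: [-3.141, 0.0, 1.312]
wrist_force: [0.1, -0.4, 0.3]
width: 0.0101
finger_force: 0.0
```

Run:
```python
from h import *
o=robot.get_obs(); im=snap('scene','s2.png');b=snap('top','t2.png')
print(red(im),red(b));print(o['tool_pos'],o['wrist_force'])
a=cv2.resize(im[110:220,200:346],(400,300));b=cv2.resize(b[170:260,130:250],(400,300))
cv2.imwrite('pics/c2.png',np.hstack([a,b])[:,:,::-1])
```

```text
[] []
[0.49163077 0.15613619 0.14340182] [ 0.06627927 -0.40915984  0.28297805]
```

View pics/c2.png

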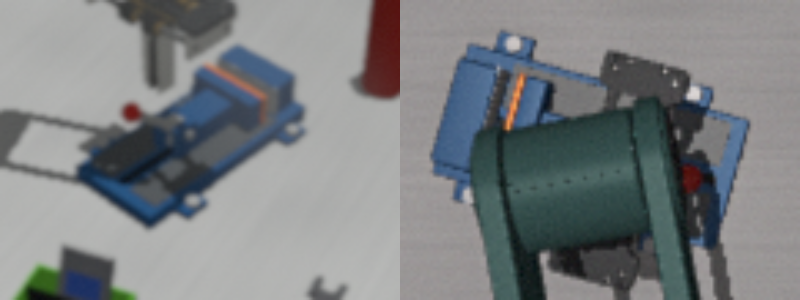

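The ball slipped out partway. It's now at scene pixel (248,151) and top pixel (217.6,223.4). I'll locate it.

Run:
```python
from h import *
for f in('s2.png','t2.png'):
    im=cv2.imread('pics/'+f)[:,:,::-1].astype(int)
    y,x=np.mgrid[:384,:512];m=(im[...,0]>80)&(im[...,1]<50)&(im[...,2]<50)&(x<265)&(x>205);print(f,x[m].mean(),y[m].mean(),m.sum())
print(tri([ray('scene',(247.8,151.3)),ray('top',(217.6,223.4))]),tri([ray('scene',(244.3,168.2)),ray('top',(222.1,223.6))]))
```

```text
s2.png 247.77777777777777 151.05555555555554 18
t2.png 216.42857142857142 222.85714285714286 14
[0.48128002 0.10673952 0.12318772] [0.4760602  0.09453183 0.06095358]
```

servo_tool([
  [0, 0, -0.4, 0, 0, 0, 30],
  [0, 0, -0.4, 0, 0, 0, 60],
  [-0.25, 0, -0.4, 0, 0, 0, 60],
  [-0.5, 0, -0.4, 0, 0, 0, 60],
  [-0.5, 0, -0.2, 0, 0, 0, 60],
  [-0.5, 0, 0.1, 0, 0, 0, 60],
  [-0.5, 0, 0.31, 0, 0, 0, 60],
  [-0.5, 0, 0.31, 0, 0, 0, 40],
  [-0.5, 0, 0.31, 0, 0, 0, 15],
  [-0.5, 0, 0.31, 0, 0, 0, 10],
  [-0.5, 0, 0.31, 0, 0, 0, 10],
  [-0.5, 0, 0.31, 0, 0, 0, 10],
])

```text
time: 6.83
tool_pos: [0.4803, 0.1079, 0.1145]
ee_rot: [3.138, -0.001, 1.311]
wrist_force: [-0.2, -0.9, -0.7]
width: 0.0268
finger_force: 0.0
```

servo_tool([
  [0, 0, 0, 0, 0, 0, 10],
])

```text
time: 6.92
tool_pos: [0.48, 0.108, 0.1143]
ee_rot: [3.139, -0.001, 1.311]
wrist_force: [-1.3, -0.3, 3.2]
width: 0.0238
finger_force: 30.0
```

servo_tool([
  [0.03, 0, -0.035, 0, 0, 0, 10],
  [0.06, 0, -0.07, 0, 0, 0, 10],
  [0.095, 0, -0.1, 0, 0, 0, 10],
  [0.13, 0, -0.13, 0, 0, 0, 10],
  [0.13, 0, -0.13, 0, 0, 0, 10],
])

```text
time: 7.33
tool_pos: [0.4828, 0.1192, 0.1248]
ee_rot: [3.141, 0.003, 1.311]
wrist_force: [2.3, -3.9, -4.4]
width: 0.0234
finger_force: 30.0
```

servo_tool([
  [0.035, 0, -0.03, 0, 0, 0, 10],
  [0.075, 0, -0.055, 0, 0, 0, 10],
  [0.12, 0, -0.08, 0, 0, 0, 10],
  [0.16, 0, -0.1, 0, 0, 0, 10],
  [0.16, 0, -0.1, 0, 0, 0, 10],
])

```text
time: 7.75
tool_pos: [0.487, 0.1349, 0.1343]
ee_rot: [3.141, 0.003, 1.311]
wrist_force: [4.2, -3.6, -6.2]
width: 0.0236
finger_force: 30.0
```

servo_tool([
  [0.04, 0, -0.02, 0, 0, 0, 10],
  [0.09, 0, -0.04, 0, 0, 0, 10],
  [0.13, 0, -0.055, 0, 0, 0, 10],
  [0.13, 0, -0.055, 0, 0, 0, 10],
])

```text
time: 8.08
tool_pos: [0.4903, 0.1473, 0.1393]
ee_rot: [3.141, 0.003, 1.311]
wrist_force: [4.8, -3.9, -8.6]
width: 0.0237
finger_force: 30.0
```

servo_tool([
  [0, 0, 0, 0, 0, 0, 40],
  [0, 0, 0, 0, 0, 0, 60],
  [0, 0, -0.3, 0, 0, 0, 80],
  [0, 0, -0.6, 0, 0, 0, 94],
  [0, 0, -0.9, 0, 0, 0, 94],
  [0.2, 0, -1, 0, 0, 0, 94],
  [0.4, 0, -1, 0, 0, 0, 94],
  [0.4, 0, -1, 0, 0, 0, 94],
  [0.4, 0, -1, 0, 0, 0, 94],
])

```text
time: 8.83
tool_pos: [0.4998, 0.1877, 0.2415]
ee_rot: [3.142, -0.0, 1.313]
wrist_force: [-1.7, -0.1, -0.2]
width: 0.0797
finger_force: 0.0
```

Run:
```python
from h import *
o=robot.get_obs(); im=snap('wrist','w3.png');s=snap('scene','s3.png')
print(o['tool_pos'],o['ee_rot'])
for t in('cam_ball','jaw_neck'):
    for d in robot.find_in(t,'wrist'): print(t,np.round(d['extent'],1),round(d['conf'],2))
cv2.imwrite('pics/c3.png',np.hstack([cv2.resize(im,(400,300)),cv2.resize(s[100:220,190:350],(400,300))])[:,:,::-1])
```

```text
[0.49977932 0.1876986  0.24149341] [ 3.14158001e+00 -3.84478907e-04  1.31315324e+00]
cam_ball [256.2 212.1  24.9  77.5] 0.86
cam_ball [257.  149.1 125.4 203.4] 0.74
jaw_neck [255.6 175.2  83.8 156.9] 0.94
```

View pics/c3.png

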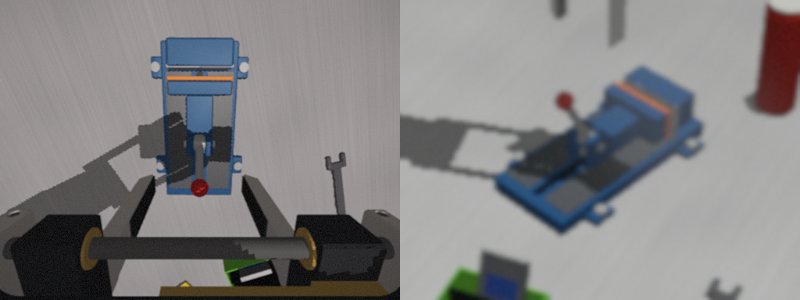

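The lever is up, with the ball at right-hand crop (565,101). The jaw has backed off a few mm, and its orange face is at wrist row ~100. I'll measure the faces precisely.

Run:
```python
from h import *
o=robot.get_obs();im=cv2.imread('pics/w3.png')[:,:,::-1].astype(int)
m=(im[...,0]>140)&(im[...,1]>60)&(im[...,1]<150)&(im[...,2]<90);m[250:]=0
y,x=np.nonzero(m);print(x.min(),x.max(),y.min(),y.max())
for c in(225,240,255,270,285): print(c,y[x==c].min(),y[x==c].max())
for uv in((np.median(x),y.min()),(np.median(x),y.max()+1),(x.min(),100),(x.max()+1,100)):print(atz('wrist',uv,.069,o))
print(im[80:102,230].tolist())
print(im[140,225:290].tolist())
```

```text
213 297 97 102
225 97 102
240 97 102
255 97 102
270 97 102
285 98 102
[0.52662097 0.28604991 0.069     ]
[0.52492112 0.2796472  0.069     ]
[0.47941255 0.29518484 0.069     ]
[0.57550547 0.2696352  0.069     ]
[[83, 114, 147], [78, 110, 144], [64, 97, 133], [46, 78, 112], [118, 117, 132], [177, 171, 169], [121, 115, 115], [64, 62, 63], [61, 58, 58], [35, 48, 57], [49, 66, 91], [96, 109, 130], [124, 121, 128], [129, 124, 123], [123, 122, 122], [122, 121, 123], [136, 120, 116], [177, 113, 74], [210, 135, 66], [218, 142, 74], [216, 139, 74], [209, 132, 65]]
[[119, 117, 120], [118, 116, 117], [114, 115, 116], [120, 115, 113], [119, 117, 118], [120, 119, 120], [120, 117, 115], [119, 117, 117], [118, 118, 119], [120, 116, 118], [118, 114, 117], [126, 122, 120], [112, 110, 110], [74, 81, 102], [58, 83, 121], [69, 103, 140], [79, 110, 143], [81, 112, 146], [80, 111, 146], [75, 106, 145], [79, 115, 147], [80, 114, 147], [82, 114, 147], [82, 113, 149], [80, 113, 147], [80, 116, 150], [86, 114, 150], [87, 116, 149], [85, 116, 151], [86, 116, 152], [84, 117, 150], [87, 116, 150], [90, 119, 152], [83, 113, 149], [81, 113, 150], [90, 119, 154], [91, 118, 153], [90, 119, 152], [92, 121, 156], [90, 118, 152], [86, 117, 150], [87, 117, 152], [89, 121, 154], [89, 118, 150], [92, 120, 156], [80, 110, 147], [61, 90, 124], [73, 86, 105], [113, 110, 113], [127, 125, 123], [130, 126, 127], [128, 124, 127], [128, 123, 124], [129, 126, 125], [124, 123, 123], [129, 129, 129], [126, 124, 123], [128, 126, 125], [129, 124, 124], [128, 124, 126], [123, 121, 123], [125, 123, 124], [124, 120, 121], [126, 122, 124], [124, 120, 123]]
```

servo_tool([
  [0.2, 0, 0, 0, 0, 0, 94],
  [0.42, 0, 0.2, 0, 0, 0, 94],
  [0.42, 0, 0.5, 0, 0, 0, 94],
  [0.42, 0, 0.8, 0, 0, 0, 94],
  [0.42, 0, 1, 0, 0, 0, 94],
])

```text
time: 9.45
tool_pos: [0.5093, 0.2268, 0.1376]
ee_rot: [-3.138, 0.002, 1.311]
wrist_force: [0.2, -0.8, -0.8]
width: 0.094
finger_force: 0.0
```

servo_tool([
  [0, 0, 0.2, 0, 0, 0, 94],
  [0, 0, 0.4, 0, 0, 0, 94],
  [0, 0, 0.6, 0, 0, 0, 94],
  [0, 0, 0.8, 0, 0, 0, 94],
  [0, 0, 0.94, 0, 0, 0, 94],
  [0, 0, 0.94, 0, 0, 0, 60],
  [0, 0, 0.94, 0, 0, 0, 35],
  [0, 0, 0.94, 0, 0, 0, 35],
  [0, 0, 0.94, 0, 0, 0, 35],
  [0, 0, 0.94, 0, 0, 0, 35],
  [0, 0, 0.94, 0, 0, 0, 35],
])

```text
time: 10.37
tool_pos: [0.5115, 0.2278, 0.0482]
ee_rot: [3.14, -0.001, 1.311]
wrist_force: [0.2, -0.4, 0.1]
width: 0.0576
finger_force: 0.0
```

servo_tool([
  [-0.03, 0, 0, 0, 0, 0, 35],
  [-0.1, 0, 0, 0, 0, 0, 35],
  [-0.17, 0, 0, 0, 0, 0, 35],
  [-0.24, 0, 0, 0, 0, 0, 35],
  [-0.31, 0, 0, 0, 0, 0, 35],
  [-0.38, 0, 0, 0, 0, 0, 35],
  [-0.45, 0, 0, 0, 0, 0, 35],
  [-0.52, 0, 0, 0, 0, 0, 35],
  [-0.58, 0, 0, 0, 0, 0, 35],
  [-0.58, 0, 0, 0, 0, 0, 35],
  [-0.58, 0, 0, 0, 0, 0, 35],
])

```text
time: 11.28
tool_pos: [0.4967, 0.1708, 0.0476]
ee_rot: [3.139, 0.0, 1.311]
wrist_force: [1.5, -1.7, 0.4]
width: 0.0436
finger_force: 30.0
```

servo_tool([
  [0, 0, 0, 0, 0, 0, 60],
  [0, 0, 0, 0, 0, 0, 90],
  [0, 0, 0, 0, 0, 0, 94],
  [0, 0, -0.3, 0, 0, 0, 94],
  [0, 0, -0.6, 0, 0, 0, 94],
  [0, 0, -1, 0, 0, 0, 94],
])

```text
time: 11.78
tool_pos: [0.4935, 0.1712, 0.1449]
ee_rot: [-3.135, 0.003, 1.312]
wrist_force: [-0.0, -0.0, -0.8]
width: 0.0805
finger_force: 0.0
```

servo_tool([
  [0, 0, -0.4, 0, 0, 0, 94],
  [0.3, 0, -0.8, 0, 0, 0, 94],
  [0.6, 0, -1, 0, 0, 0, 94],
  [0.6, 0, -1, 0, 0, 0, 94],
  [0.6, 0, -1, 0, 0, 0, 94],
])

```text
time: 12.2
tool_pos: [0.5119, 0.231, 0.2485]
ee_rot: [3.139, -0.002, 1.314]
wrist_force: [0.5, -0.9, -0.9]
width: 0.0942
finger_force: 0.0
```

```bash
cat >> h.py <<'E'
def jawface(f='x.png'):
    o=robot.get_obs(); im=snap('wrist',f).astype(int)
    m=(im[...,0]>140)&(im[...,1]>60)&(im[...,1]<150)&(im[...,2]<90);m[250:]=0
    y,x=np.nonzero(m);print('orange',x.min(),x.max(),y.min(),y.max(),len(x))
    t=y[abs(x-np.median(x))<8].min();return o,im,atz('wrist',(np.median(x),t),.069,o)
E
python3 - <<'E'
from h import *
o,im,f=jawface('w4.png');print(o['tool_pos'],o['ee_rot'],f)
cv2.imwrite('pics/c4.png',cv2.resize(im[0:250,130:380].astype(np.uint8),(600,600))[:,:,::-1])
E
```

```text
Traceback (most recent call last):
  File "h.py", line 30, in jawface
    y,x=np.nonzero(m);print('orange',x.min(),x.max(),y.min(),y.max(),len(x))
                                     ~~~~~^^
ValueError: zero-size array to reduction operation minimum which has no identity
```

Run:
```python
from h import *
im=cv2.imread('pics/w4.png')
cv2.imwrite('pics/c4.png',cv2.resize(im[0:250,130:380],(600,600)))
```

```text
(no output)
```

View pics/c4.png

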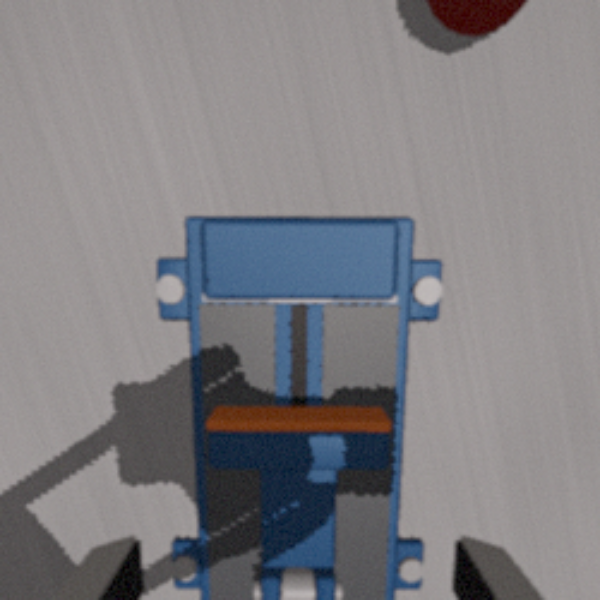

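The jaw is drawn back: fixed jaw edge at crop row 300, orange face at rows 407–432. Computing bed_mid and the opening.

Run:
```python
from h import *
o=robot.get_obs();f=lambda x,y:(130+x/2.4,y/2.4)
u=np.array([np.cos(1.311),np.sin(1.311),0]);v=np.array([-u[1],u[0],0])
for n,p,z in[('fixL',(203,299),.069),('fixR',(397,299),.069),('orgL',(206,432),.069),('orgR',(392,432),.069),('fixfarL',(203,222),.069),('fixfarR',(397,222),.069),('bedL',(190,304),.024),('bedR',(411,304),.024)]:
    P=atz('wrist',f(*p),z,o);print(n,P,'u',P@u,'v',P@v)
print(np.array(o['tool_pos'])@u,np.array(o['tool_pos'])@v, o['ee_rot'])
```

```text
fixL [0.48336879 0.31136713 0.069     ] u 0.4250879388581109 v -0.3871629092332041
fixR [0.57871809 0.28622858 0.069     ] u 0.42528666664652764 v -0.4857701946840649
orgL [0.46446377 0.24461643 0.069     ] u 0.35572085001225884 v -0.38603946974934383
orgR [0.56139624 0.21908629 0.069     ] u 0.3559478175581509 v -0.48627738076489685
fixfarL [0.49418959 0.34643664 0.069     ] u 0.46176028980484735 v -0.38861179830561937
fixfarR [0.58649844 0.32208671 0.069     ] u 0.4619401236727784 v -0.4840780816151528
bedL [0.46874868 0.31083806 0.024     ] u 0.4208209649352351 v -0.3731693258526169
bedR [0.59202797 0.27833703 0.024     ] u 0.4210790317795757 v -0.500660634297533
0.35325976451373725 -0.43481924164125313 [-3.14075459e+00  1.20012140e-03  1.31262312e+00]
```

servo_tool([
  [-0.25, 0.09, 0, 0, 0, 0, 94],
  [-0.5, 0.18, 0, 0, 0, 0, 94],
  [-0.75, 0.27, 0, 0, 0, 0, 94],
  [-1, 0.36, 0, 0, 0, 0, 94],
])

```text
time: 12.58
tool_pos: [0.5187, 0.1214, 0.2439]
ee_rot: [-3.136, 0.003, 1.311]
wrist_force: [0.6, -0.1, 0.3]
width: 0.0941
finger_force: 0.0
```

servo_tool([
  [-0.25, 0.09, 0, 0, 0, 0, 94],
  [-0.5, 0.18, 0, 0, 0, 0, 94],
  [-0.75, 0.27, 0, 0, 0, 0, 94],
  [-1, 0.36, 0, 0, 0, 0, 94],
])

```text
time: 12.92
tool_pos: [0.5276, 0.0155, 0.244]
ee_rot: [-3.136, 0.002, 1.31]
wrist_force: [0.9, -0.3, -0.1]
width: 0.0941
finger_force: 0.0
```

servo_tool([
  [-0.25, 0.09, 0, 0, 0, 0, 94],
  [-0.5, 0.18, 0, 0, 0, 0, 94],
  [-0.75, 0.27, 0, 0, 0, 0, 94],
  [-1, 0.36, 0, 0, 0, 0, 94],
])

```text
time: 13.25
tool_pos: [0.5366, -0.0901, 0.2439]
ee_rot: [-3.136, 0.0, 1.31]
wrist_force: [1.2, 0.3, -0.4]
width: 0.0943
finger_force: 0.0
```

servo_tool([
  [-0.2, 0.07, 0, 0, 0, -0.07, 94],
  [-0.4, 0.14, 0, 0, 0, -0.14, 94],
  [-0.6, 0.21, 0, 0, 0, -0.225, 94],
  [-0.6, 0.21, 0, 0, 0, -0.225, 94],
  [-0.6, 0.21, 0, 0, 0, -0.225, 94],
])

```text
time: 13.67
tool_pos: [0.5419, -0.1525, 0.2442]
ee_rot: [-3.137, -0.003, 1.66]
wrist_force: [-0.1, -0.3, -0.2]
width: 0.0942
finger_force: 0.0
```

Run:
```python
from h import *
o=robot.get_obs();im=snap('wrist','w5.png');print(o['tool_pos'],o['ee_rot'])
for t in('plate1_mid','bin'):
    for d in robot.find_in(t,'wrist'): print(t,np.round(d['extent'],1),round(d['conf'],2))
cv2.imwrite('pics/c5.png',cv2.resize(im[20:270,130:380],(600,600),interpolation=cv2.INTER_CUBIC)[:,:,::-1])
```

```text
[ 0.5418579  -0.15252603  0.24415807] [-3.13665439e+00 -2.64674079e-03  1.66007139e+00]
plate1_mid [303.7 284.1  63.4  33.6] 0.9
plate1_mid [257.9 206.2  49.1  10. ] 0.89
plate1_mid [219.2 268.1  57.1  57. ] 0.76
plate1_mid [143.1 196.   61.9  66.8] 0.6
bin [255.9 179.1  92.5  99.8] 0.6
```

View pics/c5.png

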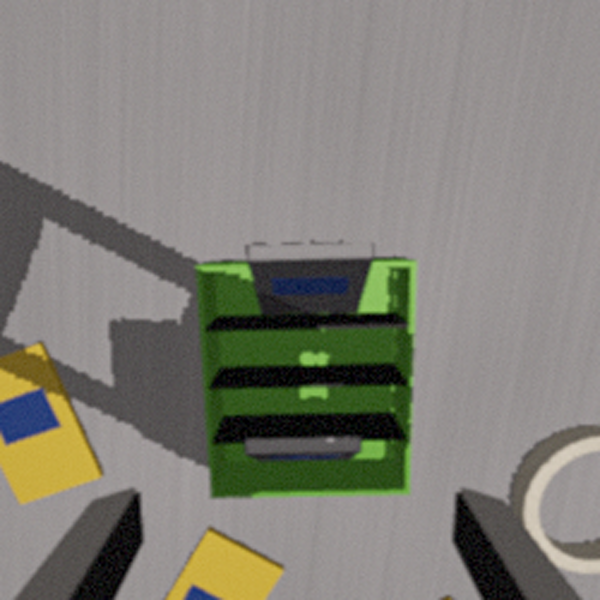

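The wrist view shows plates only in slot 4 (top, bright end at crop rows 243–260, columns 247–373) and slot 1 (rows 435–455). Bin rim corners are at (197,266), (414,262), (409,493) and (212,496).

Run:
```python
from h import *
o=robot.get_obs();f=lambda x,y:(130+x/2.4,20+y/2.4)
q=[atz('wrist',f(*p),.058,o) for p in[(197,266),(414,262),(409,493),(212,496)]]
for P in q: print(P)
c=sum(q)/4;ex=q[0]+q[1]-q[2]-q[3];print('c',c,'yaw',np.arctan2(ex[1],ex[0]),[np.linalg.norm(q[i]-q[i-1]) for i in range(4)])
ey=q[0]+q[3]-q[1]-q[2];print('yawy',np.arctan2(ey[1],ey[0])-np.pi/2)
for n,ps in(('p4',[(247,243),(373,243),(371,260),(249,262)]),('p1',[(246,437),(362,437)])):
    for p in ps: print(n,atz('wrist',f(*p),.0926+(.0015 if p[1] in(243,) else -.0015),o))
```

```text
[ 0.48418074 -0.09170378  0.058     ]
[ 0.59791746 -0.07898727  0.058     ]
[ 0.61391352 -0.20920775  0.058     ]
[ 0.49942878 -0.2219449   0.058     ]
c [ 0.54886012 -0.15046093  0.058     ] yaw 1.690182511942599 [np.float64(0.1311306657003652), np.float64(0.11444541240763756), np.float64(0.13119926449291172), np.float64(0.11519110413316186)]
yawy -4.601317517571227
p4 [ 0.51234667 -0.07665711  0.0941    ]
p4 [ 0.57115892 -0.07115197  0.0941    ]
p4 [ 0.57153294 -0.07901757  0.0911    ]
p4 [ 0.51369618 -0.08536613  0.0911    ]
p1 [ 0.51849432 -0.17301217  0.0911    ]
p1 [ 0.57802708 -0.1673927   0.0911    ]
```

servo_tool([
  [0.2, 0.01, 0.1, 0, -0.06, -0.004, 84],
  [0.4, 0.02, 0.3, 0, -0.12, -0.008, 84],
  [0.6, 0.04, 0.5, 0, -0.18, -0.012, 84],
  [0.8, 0.05, 0.7, 0, -0.245, -0.016, 84],
  [0.92, 0.06, 0.9, 0, -0.245, -0.016, 84],
  [0.92, 0.06, 1, 0, -0.245, -0.016, 84],
  [0.92, 0.06, 1, 0, -0.245, -0.016, 84],
  [0.92, 0.06, 1, 0, -0.245, -0.016, 84],
])

```text
time: 14.48
tool_pos: [0.541, -0.0599, 0.1474]
ee_rot: [-3.136, 0.385, 1.691]
wrist_force: [0.6, 0.4, 0.7]
width: 0.0839
finger_force: 0.0
```

Run:
```python
from h import *
o=robot.get_obs();print(o['tool_pos'],R.from_euler('xyz',o['ee_rot']).as_matrix().round(3),go((.5423,-.0826,.0815)))
```

```text
[ 0.54100493 -0.05990644  0.1473618 ] [[-0.111  0.993  0.04 ]
 [ 0.92   0.118 -0.374]
 [-0.376 -0.005 -0.927]] [ 0.03730285 -0.01072945  0.69565694]
```

servo_tool([
  [0.037, -0.01, 0.2, 0, 0, 0, 84],
  [0.037, -0.01, 0.4, 0, 0, 0, 84],
  [0.037, -0.01, 0.6, 0, 0, 0, 84],
  [0.037, -0.01, 0.69, 0, 0, 0, 84],
  [0.037, -0.01, 0.69, 0, 0, 0, 65],
  [0.037, -0.01, 0.69, 0, 0, 0, 50],
  [0.037, -0.01, 0.69, 0, 0, 0, 50],
  [0.037, -0.01, 0.69, 0, 0, 0, 50],
  [0.037, -0.01, 0.69, 0, 0, 0, 50],
  [0.037, -0.01, 0.69, 0, 0, 0, 50],
])

```text
time: 15.32
tool_pos: [0.5429, -0.0821, 0.0834]
ee_rot: [-3.138, 0.386, 1.691]
wrist_force: [-2.4, -0.3, 4.2]
width: 0.0597
finger_force: 30.0
```

servo_tool([
  [0, 0, 0, 0, 0, 0, 50],
  [0, 0, 0, 0, 0, 0, 50],
])

```text
time: 15.48
tool_pos: [0.5429, -0.082, 0.0834]
ee_rot: [-3.138, 0.386, 1.691]
wrist_force: [-2.1, -0.4, 5.1]
width: 0.0595
finger_force: 30.0
```

servo_tool([
  [0, 0, -0.1, 0, 0, 0, 50],
  [0, 0, -0.25, 0, 0, 0, 50],
  [0, 0, -0.4, 0, 0, 0, 50],
  [0, 0, -0.55, 0, 0, 0, 50],
  [0, 0, -0.7, 0, 0, 0, 50],
  [0, 0, -0.85, 0, 0, 0, 50],
  [0, 0, -1, 0, 0, 0, 50],
])

```text
time: 16.07
tool_pos: [0.5378, -0.0432, 0.1733]
ee_rot: [-3.134, 0.382, 1.693]
wrist_force: [0.4, -0.2, -4.5]
width: 0.0594
finger_force: 29.9
```

servo_tool([
  [-0.05, 0, -0.15, 0, 0.04, 0, 50],
  [-0.11, 0, -0.3, 0, 0.09, 0, 50],
  [-0.17, 0, -0.45, 0, 0.13, 0, 50],
  [-0.23, 0, -0.6, 0, 0.17, 0, 50],
  [-0.3, 0, -0.75, 0, 0.21, 0, 50],
  [-0.376, 0, -0.927, 0, 0.245, 0, 50],
  [-0.376, 0, -0.927, 0, 0.245, 0, 50],
  [-0.376, 0, -0.927, 0, 0.245, 0, 50],
])

```text
time: 16.73
tool_pos: [0.5393, -0.045, 0.2743]
ee_rot: [-3.138, 0.001, 1.688]
wrist_force: [0.2, 1.5, -4.2]
width: 0.0599
finger_force: 29.9
```

Run:
```python
from h import *
o=robot.get_obs();print(o['tool_pos'],R.from_euler('xyz',o['ee_rot']).as_matrix().round(3))
print(o['wrist_force'],o['width'])
u=np.array([np.cos(1.311),np.sin(1.311)]);v=np.array([-u[1],u[0]])
P=.4195*u-.436*v;print(P,go([*P,.276]))
im=snap('scene','s6.png')
cv2.imwrite('pics/c6.png',cv2.resize(im[90:300,150:350],(600,600))[:,:,::-1])
```

```text
[ 0.53931984 -0.0450156   0.27426   ] [[-0.117  0.993 -0.003]
 [ 0.993  0.117 -0.001]
 [-0.001 -0.004 -1.   ]]
[ 0.20486644  1.49762484 -4.20939134] 0.05987917279955935
[0.52913157 0.29342125] [ 3.37302616  0.29473642 -0.02139855]
```

View pics/c6.png

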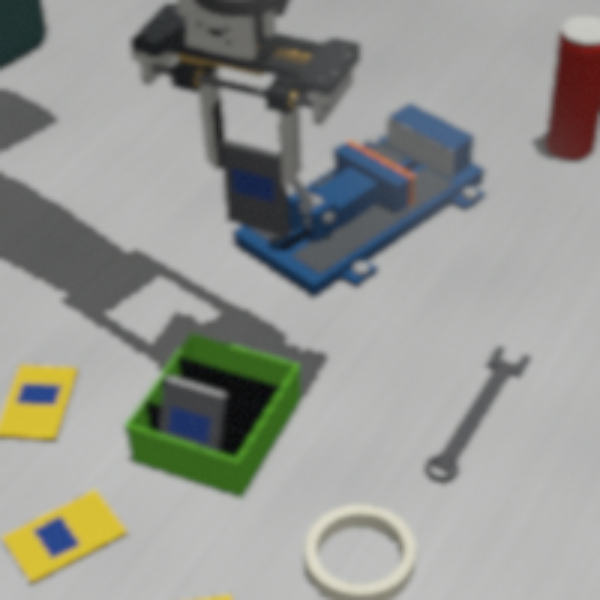

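The scene shows the plate held upright and the bin undisturbed; slot 1's plate remains. Carrying it to the vice.

servo_tool([
  [0.2, 0.017, 0, 0, 0, 0, 50],
  [0.5, 0.04, 0, 0, 0, 0, 50],
  [0.8, 0.068, 0, 0, 0, 0, 50],
  [1, 0.085, 0, 0, 0, 0, 50],
])

```text
time: 17.12
tool_pos: [0.5341, 0.0591, 0.2715]
ee_rot: [-3.133, -0.001, 1.692]
wrist_force: [0.5, -0.9, -3.2]
width: 0.0602
finger_force: 29.9
```

servo_tool([
  [0.3, 0.025, 0, 0, 0, 0, 50],
  [0.6, 0.05, 0, 0, 0, 0, 50],
  [0.8, 0.068, 0, 0, 0, 0, 50],
  [1, 0.085, 0, 0, 0, 0, 50],
])

```text
time: 17.45
tool_pos: [0.5305, 0.1587, 0.2714]
ee_rot: [-3.133, 0.001, 1.692]
wrist_force: [-0.2, 0.2, -3.9]
width: 0.0598
finger_force: 29.9
```

servo_tool([
  [0.3, 0.025, 0, 0, 0, 0, 50],
  [0.6, 0.05, 0, 0, 0, 0, 50],
  [0.8, 0.068, 0, 0, 0, 0, 50],
  [1, 0.085, 0, 0, 0, 0, 50],
])

```text
time: 17.78
tool_pos: [0.5269, 0.2589, 0.2712]
ee_rot: [-3.133, 0.002, 1.692]
wrist_force: [0.8, -0.7, -3.2]
width: 0.0597
finger_force: 29.9
```

servo_tool([
  [0.15, 0.01, 0, 0, 0, 0.05, 50],
  [0.25, 0.02, 0, 0, 0, 0.1, 50],
  [0.34, 0.03, 0, 0, 0, 0.15, 50],
  [0.34, 0.03, 0, 0, 0, 0.2, 50],
  [0.34, 0.03, 0, 0, 0, 0.24, 50],
  [0.34, 0.03, 0, 0, 0, 0.24, 50],
  [0.34, 0.03, 0, 0, 0, 0.24, 50],
  [0.34, 0.03, 0, 0, 0, 0.24, 50],
])

```text
time: 18.45
tool_pos: [0.5269, 0.2909, 0.2728]
ee_rot: [-3.136, 0.003, 1.315]
wrist_force: [0.8, -0.5, -4.1]
width: 0.0597
finger_force: 29.9
```

```bash
cat >> h.py <<'E'
U=np.array([np.cos(1.311),np.sin(1.311),0]);V=np.array([-U[1],U[0],0])
def uvz(o=None):
    p=np.array((o or robot.get_obs())['tool_pos']);return np.round([p@U,p@V,p[2]],4)
E
python3 - <<'E'
from h import *
o=robot.get_obs();print(uvz(),o['ee_rot'],o['width'],o['wrist_force'])
E
```

```text
[ 0.4165 -0.4345  0.2728] [-3.13550222  0.00323066  1.31458659] 0.059746509707639006 [ 0.81501074 -0.46780894 -4.05783607]
```

servo_tool([
  [0, 0.015, 0.2, 0, 0, 0, 50],
  [0, 0.015, 0.5, 0, 0, 0, 50],
  [0, 0.015, 0.8, 0, 0, 0, 50],
  [0, 0.015, 1, 0, 0, 0, 50],
])

```text
time: 18.78
tool_pos: [0.5272, 0.2895, 0.1706]
ee_rot: [-3.134, 0.004, 1.313]
wrist_force: [-1.3, 0.5, -3.8]
width: 0.06
finger_force: 29.9
```

servo_tool([
  [0, 0, 0.2, 0, 0, 0, 50],
  [0, 0, 0.4, 0, 0, 0, 50],
  [0, 0, 0.52, 0, 0, 0, 50],
  [0, 0, 0.57, 0, 0, 0, 50],
  [0, 0, 0.6, 0, 0, 0, 50],
  [0, 0, 0.6, 0, 0, 0, 50],
  [0, 0, 0.6, 0, 0, 0, 50],
  [0, 0, 0.6, 0, 0, 0, 50],
])

```text
time: 19.45
tool_pos: [0.5293, 0.2904, 0.116]
ee_rot: [-3.14, -0.0, 1.312]
wrist_force: [-0.5, 0.9, -3.2]
width: 0.0597
finger_force: 29.9
```

Run:
```python
from h import *
o=robot.get_obs();print(uvz(),o['ee_rot'],o['width'],o['wrist_force'])
```

```text
[ 0.4167 -0.437   0.116 ] [-3.13968245e+00 -3.06644212e-04  1.31226972e+00] 0.05965080322518689 [-0.53459664  0.86773218 -3.16984184]
```

servo_tool([
  [0, -0.01, 0.02, 0, 0, 0, 50],
  [0, -0.01, 0.04, 0, 0, 0, 50],
  [0, -0.01, 0.05, 0, 0, 0, 50],
  [0, -0.01, 0.05, 0, 0, 0, 50],
])

```text
time: 19.78
tool_pos: [0.5275, 0.2904, 0.1097]
ee_rot: [-3.138, 0.001, 1.312]
wrist_force: [-0.1, 0.7, -1.6]
width: 0.0596
finger_force: 29.9
```

servo_tool([
  [0, 0, 0.01, 0, 0, 0, 50],
  [0, 0, 0.02, 0, 0, 0, 50],
  [0, 0, 0.02, 0, 0, 0, 50],
])

```text
time: 20.03
tool_pos: [0.5276, 0.2908, 0.1095]
ee_rot: [-3.138, -0.0, 1.312]
wrist_force: [-2.4, -1.0, 4.9]
width: 0.0598
finger_force: 30.0
```

servo_tool([
  [0, 0, 0.01, 0, 0, 0, 50],
  [0, 0, 0.02, 0, 0, 0, 50],
  [0, 0, 0.02, 0, 0, 0, 50],
])

```text
time: 20.28
tool_pos: [0.5276, 0.2912, 0.1094]
ee_rot: [-3.139, -0.001, 1.313]
wrist_force: [-5.0, -0.1, 11.7]
width: 0.0597
finger_force: 30.0
```

servo_tool([
  [0.01, 0.01, -0.03, 0, 0, 0, 50],
  [0.02, 0.01, -0.03, 0, 0, 0, 50],
  [0.03, 0.01, -0.03, 0, 0, 0, 50],
  [0.04, 0.01, -0.03, 0, 0, 0, 50],
  [0.04, 0.01, -0.03, 0, 0, 0, 50],
])

```text
time: 20.7
tool_pos: [0.5299, 0.2936, 0.1094]
ee_rot: [-3.139, 0.002, 1.312]
wrist_force: [-2.0, -1.6, 5.0]
width: 0.0599
finger_force: 30.0
```

servo_tool([
  [0.01, 0, 0, 0, 0, 0, 50],
  [0.02, 0, 0, 0, 0, 0, 50],
  [0.02, 0, 0, 0, 0, 0, 50],
])

```text
time: 20.95
tool_pos: [0.5301, 0.2953, 0.1092]
ee_rot: [-3.138, 0.003, 1.312]
wrist_force: [-2.6, -3.0, 6.0]
width: 0.06
finger_force: 30.0
```

Run:
```python
from h import *
o=robot.get_obs();print(uvz(),o['ee_rot'],o['width'],o['wrist_force'],np.dot(o['wrist_force'],U))
```

```text
[ 0.4215 -0.4364  0.1092] [-3.13790621e+00  2.86518086e-03  1.31197353e+00] 0.06000774188335819 [-2.59870539 -2.96905214  6.0395985 ] -3.536982742630834
```

servo_tool([
  [0.01, 0, 0, 0, 0, 0, 50],
  [0.02, 0, 0, 0, 0, 0, 50],
  [0.02, 0, 0, 0, 0, 0, 50],
])

```text
time: 21.2
tool_pos: [0.5303, 0.297, 0.1091]
ee_rot: [-3.137, 0.004, 1.312]
wrist_force: [-3.6, -2.1, 6.3]
width: 0.0599
finger_force: 30.0
```

Run:
```python
from h import *
o=robot.get_obs();print(uvz(),o['ee_rot'],o['width'],o['wrist_force'],np.dot(o['wrist_force'],U))
```

```text
[ 0.4232 -0.4363  0.1091] [-3.13744012  0.00361545  1.31190387] 0.05990701722235605 [-3.5530182  -2.06669708  6.33072981] -2.9100560476111013
```

Run:
```python
from h import *
w=snap('wrist','w7.png');s=snap('scene','s7.png')
cv2.imwrite('pics/c7.png',np.hstack([cv2.resize(w[120:330,150:360],(400,400),interpolation=cv2.INTER_CUBIC),cv2.resize(s[100:180,240:320],(400,400),interpolation=cv2.INTER_CUBIC)])[:,:,::-1])
```

```text
(no output)
```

View pics/c7.png

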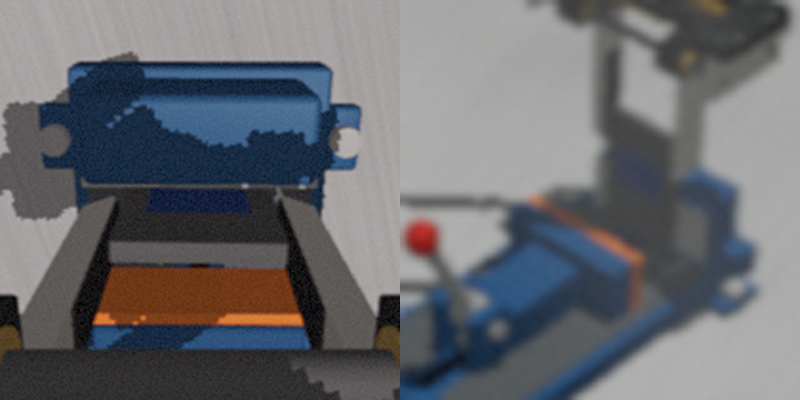

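Run:
```python
from h import *
o=robot.get_obs();f=lambda x,y:(150+x*.525,120+y*.525)
for p,z in(((200,185),.069),((200,189),.069),((200,242),.119),((200,265),.119),((150,212),.1),((200,325),.069),((200,314),.069)): P=atz('wrist',f(*p),z,o);print(p,z,P@U,P@V)
```

```text
(200, 185) 0.069 0.4275509978367807 -0.43757355605267306
(200, 189) 0.069 0.4257421472708551 -0.4375782438520362
(200, 242) 0.119 0.4270264407931234 -0.43757124970392913
(200, 265) 0.119 0.41853303383558166 -0.4375932611339923
(150, 212) 0.1 0.4291086252007361 -0.4194173036229611
(200, 325) 0.069 0.3586012646700101 -0.4377522455040388
(200, 314) 0.069 0.3644732454286482 -0.4377370277363696
```

The plate stands upright; its face is at u≈0.427 against the jaw edge at ≈0.4266. I'll release it and go back for the second.

servo_tool([
  [0.005, 0, -0.01, 0, 0, 0, 50],
  [0.005, 0, -0.015, 0, 0, 0, 64],
  [0.005, 0, -0.015, 0, 0, 0, 70],
  [0.005, 0, -0.015, 0, 0, 0, 80],
  [0.005, 0, -0.015, 0, 0, 0, 84],
  [0.005, 0, -0.015, 0, 0, 0, 84],
  [0.005, 0, -0.2, 0, 0, 0, 84],
  [0.005, 0, -0.5, 0, 0, 0, 84],
  [0.005, 0, -0.8, 0, 0, 0, 94],
  [0.005, 0, -1, 0, 0, 0, 94],
])

```text
time: 22.13
tool_pos: [0.5317, 0.2987, 0.2113]
ee_rot: [-3.14, -0.001, 1.312]
wrist_force: [-0.4, 0.1, 0.2]
width: 0.0927
finger_force: 0.0
```

servo_tool([
  [0, 0, -0.2, 0, 0, 0, 94],
  [-0.3, 0.1, -0.4, 0, 0, 0, 94],
  [-0.6, 0.2, -0.45, 0, 0, 0, 94],
  [-1, 0.34, -0.45, 0, 0, 0, 94],
])

```text
time: 22.47
tool_pos: [0.5392, 0.1946, 0.2562]
ee_rot: [3.141, -0.002, 1.316]
wrist_force: [1.5, 0.3, -0.2]
width: 0.094
finger_force: 0.0
```

Run:
```python
from h import *
o=robot.get_obs();w=snap('wrist','w8.png');print(uvz(o),o['tool_pos'],go([.5485,-.195,.245]))
cv2.imwrite('pics/c8.png',cv2.resize(w[0:260,100:412],(600,500))[:,:,::-1])
b=snap('top','t8.png')
d=cv2.absdiff(b,cv2.imread('pics/t0.png')[:,:,::-1]).max(2)
print('bin diff',(d[185:230,275:325]>40).sum())
for t in robot.find_in('bin','top'): print(np.round(t['extent']),t['conf'])
```

```text
[ 0.3266 -0.4711  0.2562] [0.53921349 0.19459443 0.25615352] [-3.65183354  1.07653829  0.12643781]
bin diff 261
[301. 203.  49.  40.] 0.94
```

View pics/c8.png

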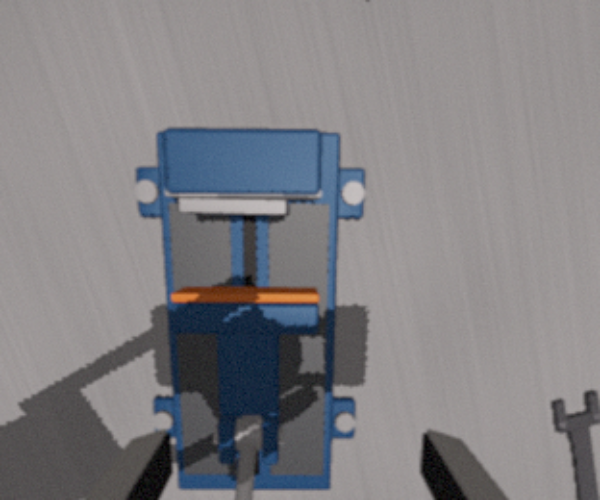

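The first plate stands upright against the fixed jaw (crop rows 195–215). Now back to the bin.

servo_tool([
  [-0.3, 0.09, 0, 0, 0, 0, 94],
  [-0.6, 0.18, 0, 0, 0, 0, 94],
  [-0.8, 0.24, 0, 0, 0, 0, 94],
  [-1, 0.3, 0, 0, 0, 0, 94],
])

```text
time: 22.95
tool_pos: [0.5418, 0.0894, 0.2528]
ee_rot: [-3.136, 0.001, 1.313]
wrist_force: [0.2, 0.3, 1.3]
width: 0.0939
finger_force: 0.0
```

servo_tool([
  [-0.3, 0.09, 0, 0, 0, 0, 94],
  [-0.6, 0.18, 0, 0, 0, 0, 94],
  [-0.8, 0.24, 0, 0, 0, 0, 94],
  [-1, 0.3, 0, 0, 0, 0, 94],
])

```text
time: 23.28
tool_pos: [0.5454, -0.0152, 0.2529]
ee_rot: [-3.137, 0.001, 1.313]
wrist_force: [-0.7, 0.1, 0.1]
width: 0.0944
finger_force: 0.0
```

servo_tool([
  [-0.3, 0.09, 0, 0, 0, 0, 94],
  [-0.6, 0.18, 0, 0, 0, 0, 94],
  [-0.8, 0.24, 0, 0, 0, 0, 94],
  [-1, 0.3, 0, 0, 0, 0, 94],
])

```text
time: 23.62
tool_pos: [0.5491, -0.1196, 0.2528]
ee_rot: [-3.137, 0.001, 1.313]
wrist_force: [-0.4, 0.2, -0.6]
width: 0.0942
finger_force: 0.0
```

servo_tool([
  [-0.3, 0.09, 0, 0, 0, -0.07, 94],
  [-0.65, 0.18, 0, 0, 0, -0.14, 94],
  [-0.65, 0.18, 0, 0, 0, -0.2, 94],
  [-0.65, 0.18, 0, 0, 0, -0.237, 94],
  [-0.65, 0.18, 0, 0, 0, -0.237, 94],
  [-0.65, 0.18, 0, 0, 0, -0.237, 94],
])

```text
time: 24.12
tool_pos: [0.55, -0.186, 0.2529]
ee_rot: [-3.137, -0.001, 1.684]
wrist_force: [-0.1, 0.4, 0.4]
width: 0.094
finger_force: 0.0
```

Run:
```python
from h import *
o=robot.get_obs();w=snap('wrist','w9.png');print(o['tool_pos'],o['ee_rot'])
cv2.imwrite('pics/c9.png',cv2.resize(w[0:250,130:380],(600,600),interpolation=cv2.INTER_CUBIC)[:,:,::-1])
```

```text
[ 0.54995258 -0.18597712  0.25288289] [-3.13653642e+00 -8.65939191e-04  1.68396698e+00]
```

View pics/c9.png

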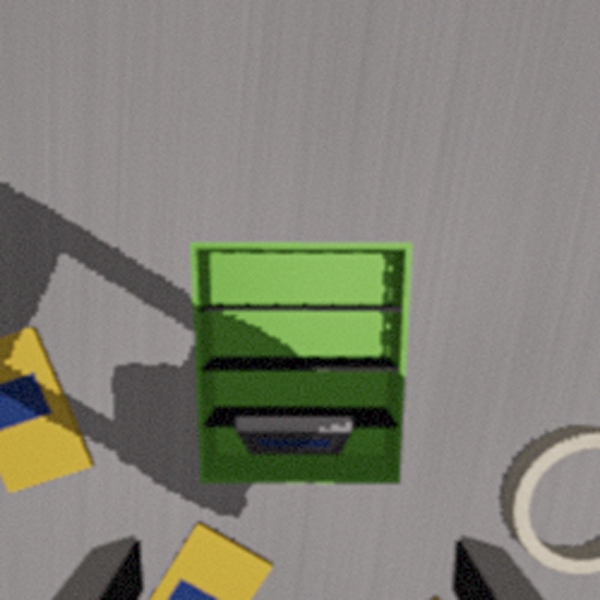

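The bin is aligned with the tool: rim corners at crop (192,244), (411,244), (401,482), (200,482). Plate 1's bright end is at rows 417–432, columns 235–354.

Run:
```python
from h import *
o=robot.get_obs();f=lambda x,y:(130+x/2.4,y/2.4)
q=[atz('wrist',f(*p),.058,o) for p in[(192,244),(411,244),(401,482),(200,482)]]
c=sum(q)/4;ex=q[0]+q[1]-q[2]-q[3];print('c',c,'yaw',np.arctan2(ex[1],ex[0]),[np.linalg.norm(q[i]-q[i-1]) for i in range(4)])
y=1.687;bx=np.array([np.cos(y),np.sin(y),0]);top=c+bx*(.0727-.096);top[2]=.0926;print('pred',top)
P=[atz('wrist',f(*p),.0926,o) for p in[(235,424),(354,424)]];print(P,sum(P)/2)
d=.3746*bx+.9272*np.array([0,0,1]);
T=sum(P)/2-.010*d;print('T',T,'pre',T+.06*d,go(T+.06*d))
```

```text
c [ 0.54740111 -0.1517594   0.058     ] yaw 1.6822606304859937 [np.float64(0.13065347539915936), np.float64(0.11449499839848111), np.float64(0.13040746935095707), np.float64(0.11659218067985715)]
pred [ 0.55010257 -0.17490226  0.0926    ]
[array([ 0.51666172, -0.17870174,  0.0926    ]), array([ 0.57699039, -0.17172259,  0.0926    ])] [ 0.54682606 -0.17521216  0.0926    ]
T [ 0.54726038 -0.1789329   0.083328  ] pre [ 0.54465446 -0.15660848  0.13896   ] [ 0.29597818 -0.01358582  1.14124245]
```

servo_tool([
  [0.1, 0, 0.2, 0, -0.06, 0, 84],
  [0.2, 0, 0.4, 0, -0.12, 0, 84],
  [0.3, -0.01, 0.6, 0, -0.18, 0, 84],
  [0.3, -0.01, 0.8, 0, -0.245, 0, 84],
  [0.3, -0.01, 1, 0, -0.245, 0, 84],
  [0.3, -0.01, 1, 0, -0.245, 0, 84],
  [0.3, -0.01, 1, 0, -0.245, 0, 84],
])

```text
time: 24.75
tool_pos: [0.5442, -0.156, 0.1525]
ee_rot: [-3.134, 0.384, 1.688]
wrist_force: [-0.4, -0.1, 0.4]
width: 0.0838
finger_force: 0.0
```

Run:
```python
from h import *
o=robot.get_obs();print(o['tool_pos'],o['ee_rot'],go((.5473,-.1789,.0825)))
```

```text
[ 0.54418174 -0.15603423  0.15245544] [-3.13417521  0.38388056  1.68847886] [0.04805418 0.00957201 0.73500491]
```

servo_tool([
  [0.048, 0.01, 0.2, 0, 0, 0, 84],
  [0.048, 0.01, 0.4, 0, 0, 0, 84],
  [0.048, 0.01, 0.6, 0, 0, 0, 84],
  [0.048, 0.01, 0.735, 0, 0, 0, 84],
  [0.048, 0.01, 0.735, 0, 0, 0, 65],
  [0.048, 0.01, 0.735, 0, 0, 0, 50],
  [0.048, 0.01, 0.735, 0, 0, 0, 50],
  [0.048, 0.01, 0.735, 0, 0, 0, 50],
  [0.048, 0.01, 0.735, 0, 0, 0, 50],
  [0.048, 0.01, 0.735, 0, 0, 0, 50],
  [0.048, 0.01, 0.735, 0, 0, 0, 50],
])

```text
time: 25.67
tool_pos: [0.5489, -0.1805, 0.0857]
ee_rot: [-3.14, 0.387, 1.686]
wrist_force: [-2.1, 0.4, 6.1]
width: 0.0595
finger_force: 30.0
```

Run:
```python
from h import *
o=robot.get_obs();print(o['tool_pos'],o['ee_rot'],o['width'],o['finger_force'],o['wrist_force'])
```

```text
[ 0.54891815 -0.18045668  0.08567127] [-3.13950443  0.38684591  1.68556646] 0.05948685914978398 29.968354403972626 [-2.08961029  0.39292292  6.11361891]
```

servo_tool([
  [0, 0, -0.1, 0, 0, 0, 50],
  [0, 0, -0.25, 0, 0, 0, 50],
  [0, 0, -0.4, 0, 0, 0, 50],
  [0, 0, -0.55, 0, 0, 0, 50],
  [0, 0, -0.7, 0, 0, 0, 50],
  [0, 0, -0.85, 0, 0, 0, 50],
  [0, 0, -1, 0, 0, 0, 50],
])

```text
time: 26.25
tool_pos: [0.5435, -0.1415, 0.1754]
ee_rot: [-3.135, 0.382, 1.687]
wrist_force: [0.4, -0.6, -2.1]
width: 0.0597
finger_force: 29.9
```

servo_tool([
  [-0.05, 0, -0.15, 0, 0.04, 0, 50],
  [-0.11, 0, -0.3, 0, 0.09, 0, 50],
  [-0.17, 0, -0.45, 0, 0.13, 0, 50],
  [-0.23, 0, -0.6, 0, 0.17, 0, 50],
  [-0.3, 0, -0.75, 0, 0.21, 0, 50],
  [-0.376, 0, -0.927, 0, 0.245, 0, 50],
  [-0.376, 0, -0.927, 0, 0.245, 0, 50],
  [-0.376, 0, -0.927, 0, 0.245, 0, 50],
])

```text
time: 26.92
tool_pos: [0.545, -0.1433, 0.2761]
ee_rot: [-3.138, 0.001, 1.683]
wrist_force: [0.1, -1.1, -3.7]
width: 0.0599
finger_force: 29.9
```

Run:
```python
from h import *
o=robot.get_obs();print(o['tool_pos'],o['ee_rot'],o['width'],o['wrist_force'])
print(go(.4045*U-.436*V+[0,0,.276]))
```

```text
[ 0.54496458 -0.14332145  0.27614732] [-3.13791960e+00  1.00110138e-03  1.68335793e+00] 0.05994611353601814 [ 0.09298218 -1.10845888 -3.69004409]
[ 4.21785114e+00  2.78655062e-01 -3.77281169e-03]
```

servo_tool([
  [0.2, 0.015, 0, 0, 0, 0, 50],
  [0.5, 0.035, 0, 0, 0, 0, 50],
  [0.8, 0.05, 0, 0, 0, 0, 50],
  [1, 0.066, 0, 0, 0, 0, 50],
])

```text
time: 27.25
tool_pos: [0.5385, -0.0393, 0.2735]
ee_rot: [-3.133, -0.002, 1.687]
wrist_force: [0.4, -0.4, -2.9]
width: 0.0596
finger_force: 29.9
```

servo_tool([
  [0.3, 0.02, 0, 0, 0, 0, 50],
  [0.6, 0.04, 0, 0, 0, 0, 50],
  [0.8, 0.055, 0, 0, 0, 0, 50],
  [1, 0.066, 0, 0, 0, 0, 50],
])

```text
time: 27.58
tool_pos: [0.5335, 0.0601, 0.2735]
ee_rot: [-3.133, 0.0, 1.687]
wrist_force: [0.6, 0.4, -2.5]
width: 0.0599
finger_force: 29.9
```

servo_tool([
  [0.3, 0.02, 0, 0, 0, 0, 50],
  [0.6, 0.04, 0, 0, 0, 0, 50],
  [0.8, 0.055, 0, 0, 0, 0, 50],
  [1, 0.066, 0, 0, 0, 0, 50],
])

```text
time: 27.92
tool_pos: [0.5286, 0.16, 0.2734]
ee_rot: [-3.133, 0.001, 1.687]
wrist_force: [0.4, -0.3, -2.3]
width: 0.0596
finger_force: 29.9
```

servo_tool([
  [0.3, 0.02, 0, 0, 0, 0, 50],
  [0.6, 0.04, 0, 0, 0, 0, 50],
  [0.8, 0.055, 0, 0, 0, 0, 50],
  [1, 0.066, 0, 0, 0, 0, 50],
])

```text
time: 28.25
tool_pos: [0.5236, 0.26, 0.2732]
ee_rot: [-3.133, 0.002, 1.687]
wrist_force: [0.0, 0.1, -3.3]
width: 0.0594
finger_force: 29.9
```

servo_tool([
  [0.1, 0.01, 0, 0, 0, 0.05, 50],
  [0.22, 0.015, 0, 0, 0, 0.1, 50],
  [0.22, 0.015, 0, 0, 0, 0.15, 50],
  [0.22, 0.015, 0, 0, 0, 0.2, 50],
  [0.22, 0.015, 0, 0, 0, 0.237, 50],
  [0.22, 0.015, 0, 0, 0, 0.237, 50],
  [0.22, 0.015, 0, 0, 0, 0.237, 50],
  [0.22, 0.015, 0, 0, 0, 0.237, 50],
])

```text
time: 28.92
tool_pos: [0.5236, 0.28, 0.2747]
ee_rot: [-3.136, 0.003, 1.314]
wrist_force: [-0.1, -0.4, -2.7]
width: 0.06
finger_force: 29.9
```

Run:
```python
from h import *
o=robot.get_obs();print(uvz(),o['ee_rot'],o['width'],o['wrist_force'])
```

```text
[ 0.4051 -0.4341  0.2747] [-3.13565839e+00  3.05721988e-03  1.31440341e+00] 0.05996438242826898 [-0.10543241 -0.42464618 -2.69337229]
```

servo_tool([
  [0, 0.01, 0.2, 0, 0, 0, 50],
  [0, 0.01, 0.5, 0, 0, 0, 50],
  [0, 0.01, 0.8, 0, 0, 0, 50],
  [0, 0.01, 1, 0, 0, 0, 50],
])

```text
time: 29.25
tool_pos: [0.5235, 0.2789, 0.1725]
ee_rot: [-3.134, 0.004, 1.313]
wrist_force: [0.1, 0.2, -3.4]
width: 0.0598
finger_force: 29.9
```

servo_tool([
  [0, 0, 0.2, 0, 0, 0, 50],
  [0, 0, 0.4, 0, 0, 0, 50],
  [0, 0, 0.52, 0, 0, 0, 50],
  [0, 0, 0.57, 0, 0, 0, 50],
  [0, 0, 0.59, 0, 0, 0, 50],
  [0, 0, 0.6, 0, 0, 0, 50],
  [0, 0, 0.6, 0, 0, 0, 50],
  [0, 0, 0.6, 0, 0, 0, 50],
])

```text
time: 29.92
tool_pos: [0.5255, 0.2797, 0.1177]
ee_rot: [-3.139, -0.0, 1.312]
wrist_force: [-0.1, -0.5, -2.5]
width: 0.0597
finger_force: 29.9
```

servo_tool([
  [0, 0, 0.01, 0, 0, 0, 50],
  [0, 0, 0.02, 0, 0, 0, 50],
  [0, 0, 0.03, 0, 0, 0, 50],
  [0, 0, 0.03, 0, 0, 0, 50],
])

```text
time: 30.25
tool_pos: [0.5246, 0.2793, 0.113]
ee_rot: [-3.137, 0.002, 1.312]
wrist_force: [0.8, 0.8, -2.7]
width: 0.0596
finger_force: 29.9
```

servo_tool([
  [0, 0, 0.01, 0, 0, 0, 50],
  [0, 0, 0.02, 0, 0, 0, 50],
  [0, 0, 0.02, 0, 0, 0, 50],
])

```text
time: 30.5
tool_pos: [0.5247, 0.2794, 0.111]
ee_rot: [-3.137, 0.002, 1.312]
wrist_force: [-0.1, 0.4, -3.5]
width: 0.0597
finger_force: 29.9
```

Run:
```python
from h import *
o=robot.get_obs();print(uvz(),o['ee_rot'],o['width'],o['wrist_force'])
```

```text
[ 0.4048 -0.4353  0.111 ] [-3.13723359e+00  1.61216451e-03  1.31222505e+00] 0.059710332974131954 [-0.10497611  0.38004097 -3.52122891]
```

servo_tool([
  [0, 0.005, 0.01, 0, 0, 0, 50],
  [0, 0.005, 0.01, 0, 0, 0, 50],
  [0, 0.005, 0.02, 0, 0, 0, 50],
  [0, 0.005, 0.02, 0, 0, 0, 50],
])

```text
time: 30.83
tool_pos: [0.525, 0.2798, 0.1108]
ee_rot: [-3.137, 0.0, 1.312]
wrist_force: [-4.3, -0.8, 4.9]
width: 0.0598
finger_force: 30.0
```

servo_tool([
  [0, 0, 0.01, 0, 0, 0, 50],
  [0, 0, 0.02, 0, 0, 0, 50],
  [0, 0, 0.02, 0, 0, 0, 50],
])

```text
time: 31.08
tool_pos: [0.525, 0.2802, 0.1107]
ee_rot: [-3.138, -0.001, 1.313]
wrist_force: [-6.9, 0.4, 11.3]
width: 0.0597
finger_force: 30.0
```

servo_tool([
  [0, 0, -0.02, 0, 0, 0, 50],
  [0, 0, -0.03, 0, 0, 0, 50],
  [0, 0, -0.035, 0, 0, 0, 64],
  [0, 0, -0.035, 0, 0, 0, 70],
  [0, 0, -0.035, 0, 0, 0, 80],
  [0, 0, -0.035, 0, 0, 0, 84],
  [0, 0, -0.035, 0, 0, 0, 84],
  [0, 0, -0.2, 0, 0, 0, 84],
  [0, 0, -0.5, 0, 0, 0, 84],
  [0, 0, -0.8, 0, 0, 0, 94],
  [0, 0, -1, 0, 0, 0, 94],
])

```text
time: 32.0
tool_pos: [0.5263, 0.2795, 0.21]
ee_rot: [-3.14, -0.0, 1.312]
wrist_force: [-0.8, 1.5, 1.0]
width: 0.0928
finger_force: 0.0
```

servo_tool([
  [-0.3, 0, -0.2, 0, 0, 0, 94],
  [-0.6, 0, -0.3, 0, 0, 0, 94],
  [-0.9, 0, -0.4, 0, 0, 0, 94],
  [-1, 0, -0.4, 0, 0, 0, 94],
  [-1, 0, -0.4, 0, 0, 0, 94],
  [-1, 0, -0.4, 0, 0, 0, 94],
])

```text
time: 32.5
tool_pos: [0.5002, 0.1828, 0.2467]
ee_rot: [-3.137, 0.001, 1.311]
wrist_force: [0.8, -0.1, -0.0]
width: 0.0938
finger_force: 0.0
```

Run:
```python
from h import *
o=robot.get_obs();w=snap('wrist','w10.png');print(uvz(o),o['ee_rot'])
cv2.imwrite('pics/c10.png',cv2.resize(w[0:250,130:380],(600,600),interpolation=cv2.INTER_CUBIC)[:,:,::-1])
```

```text
[ 0.3052 -0.4364  0.2467] [-3.13661812e+00  9.16107059e-04  1.31137573e+00]
```

View pics/c10.png

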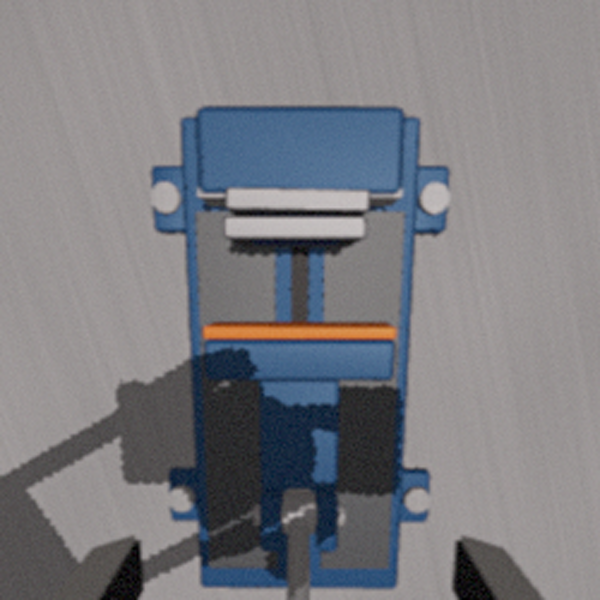

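Both blanks stand parallel between the jaws (crop rows 189–211 and 217–239) and there's room to close. I'll go down to the neck and slide the jaw up.

Run:
```python
from h import *
o=robot.get_obs();f=lambda x,y:(130+x/2.4,y/2.4)
for p,z in(((297,189),.119),((297,210),.119),((297,217),.119),((297,238),.119),((297,324),.069),((297,341),.069),((227,200),.119),((369,200),.119),((225,228),.119),((364,228),.119),((204,335),.069),((396,335),.069),((298,195),.069)): P=atz('wrist',f(*p),z,o);print(p,z,np.round([P@U,P@V],4))
```

```text
(297, 189) 0.119 [ 0.4231 -0.4357]
(297, 210) 0.119 [ 0.415  -0.4357]
(297, 217) 0.119 [ 0.4123 -0.4357]
(297, 238) 0.119 [ 0.404  -0.4358]
(297, 324) 0.069 [ 0.365  -0.4355]
(297, 341) 0.069 [ 0.3564 -0.4355]
(227, 200) 0.119 [ 0.4189 -0.4066]
(369, 200) 0.119 [ 0.4189 -0.4656]
(225, 228) 0.119 [ 0.4079 -0.4055]
(364, 228) 0.119 [ 0.408  -0.4639]
(204, 335) 0.069 [ 0.3594 -0.3875]
(396, 335) 0.069 [ 0.3596 -0.4866]
(298, 195) 0.069 [ 0.4264 -0.4359]
```

servo_tool([
  [-0.03, 0, 0.3, 0, 0, 0, 94],
  [-0.03, 0, 0.6, 0, 0, 0, 94],
  [-0.03, 0, 0.8, 0, 0, 0, 94],
  [-0.03, 0, 1, 0, 0, 0, 94],
])

```text
time: 32.88
tool_pos: [0.498, 0.1809, 0.144]
ee_rot: [-3.134, 0.003, 1.314]
wrist_force: [0.3, -0.6, 0.5]
width: 0.0941
finger_force: 0.0
```

servo_tool([
  [0, 0, 0.3, 0, 0, 0, 94],
  [0, 0, 0.6, 0, 0, 0, 80],
  [0, 0, 0.9, 0, 0, 0, 60],
  [0, 0, 0.98, 0, 0, 0, 60],
  [0, 0, 0.98, 0, 0, 0, 35],
  [0, 0, 0.98, 0, 0, 0, 35],
  [0, 0, 0.98, 0, 0, 0, 35],
  [0, 0, 0.98, 0, 0, 0, 35],
  [0, 0, 0.98, 0, 0, 0, 35],
  [0, 0, 0.98, 0, 0, 0, 35],
  [0, 0, 0.98, 0, 0, 0, 35],
  [0, 0, 0.98, 0, 0, 0, 35],
])

```text
time: 33.88
tool_pos: [0.4993, 0.1803, 0.0513]
ee_rot: [-3.139, -0.001, 1.312]
wrist_force: [-1.6, 0.9, 6.0]
width: 0.0433
finger_force: 30.0
```

Run:
```python
from h import *
o=robot.get_obs();print(uvz(),o['ee_rot'],o['width'],o['finger_force'],o['wrist_force'])
```

```text
[ 0.3025 -0.4362  0.0513] [-3.13925422e+00 -6.40956698e-04  1.31198551e+00] 0.043332043759373495 29.998495280742645 [-1.63893606  0.91093592  6.00599118]
```

servo_tool([
  [0.05, 0, 0, 0, 0, 0, 35],
  [0.1, 0, 0, 0, 0, 0, 35],
  [0.15, 0, 0, 0, 0, 0, 35],
  [0.2, 0, 0, 0, 0, 0, 35],
  [0.25, 0, 0, 0, 0, 0, 35],
  [0.3, 0, 0, 0, 0, 0, 35],
  [0.34, 0, 0, 0, 0, 0, 35],
  [0.36, 0, 0, 0, 0, 0, 35],
  [0.36, 0, 0, 0, 0, 0, 35],
])

```text
time: 34.63
tool_pos: [0.5084, 0.2142, 0.0513]
ee_rot: [-3.139, 0.002, 1.312]
wrist_force: [-2.9, -2.0, 6.9]
width: 0.0437
finger_force: 30.0
```

servo_tool([
  [0.01, 0, 0, 0, 0, 0, 35],
  [0.02, 0, 0, 0, 0, 0, 35],
  [0.03, 0, 0, 0, 0, 0, 35],
  [0.04, 0, 0, 0, 0, 0, 35],
  [0.05, 0, 0, 0, 0, 0, 35],
  [0.06, 0, 0, 0, 0, 0, 35],
  [0.06, 0, 0, 0, 0, 0, 35],
])

```text
time: 35.22
tool_pos: [0.5098, 0.2196, 0.0513]
ee_rot: [-3.139, 0.002, 1.312]
wrist_force: [-3.7, -2.8, 7.6]
width: 0.0436
finger_force: 30.0
```

servo_tool([
  [0.01, 0, 0, 0, 0, 0, 35],
  [0.02, 0, 0, 0, 0, 0, 35],
  [0.03, 0, 0, 0, 0, 0, 35],
  [0.03, 0, 0, 0, 0, 0, 35],
])

```text
time: 35.55
tool_pos: [0.5104, 0.2217, 0.0513]
ee_rot: [-3.139, 0.004, 1.312]
wrist_force: [-2.5, -4.5, 8.0]
width: 0.0438
finger_force: 30.0
```

Run:
```python
from h import *
o=robot.get_obs();print(uvz(),o['ee_rot'],o['width'],o['finger_force'],np.dot(o['wrist_force'],U))
```

```text
[ 0.3454 -0.4363  0.0513] [-3.13904036  0.00364666  1.31166642] 0.043797025755962164 30.000194907188416 -4.944061001596575
```

servo_tool([
  [0.01, 0, 0, 0, 0, 0, 35],
  [0.02, 0, 0, 0, 0, 0, 35],
  [0.03, 0, 0, 0, 0, 0, 35],
  [0.03, 0, 0, 0, 0, 0, 35],
])

```text
time: 35.88
tool_pos: [0.511, 0.2238, 0.0513]
ee_rot: [-3.139, 0.006, 1.312]
wrist_force: [-4.3, -7.1, 8.6]
width: 0.0437
finger_force: 30.0
```

servo_tool([
  [0.01, 0, 0, 0, 0, 0, 35],
  [0.02, 0, 0, 0, 0, 0, 35],
  [0.02, 0, 0, 0, 0, 0, 35],
])

```text
time: 36.13
tool_pos: [0.5115, 0.2256, 0.0513]
ee_rot: [-3.139, 0.006, 1.312]
wrist_force: [-3.8, -7.2, 9.2]
width: 0.0437
finger_force: 30.0
```

Run:
```python
from h import *
o=robot.get_obs();print(uvz(),o['ee_rot'],o['width'],o['finger_force'],np.dot(o['wrist_force'],U))
```

```text
[ 0.3494 -0.4363  0.0513] [-3.13890358  0.00573277  1.31158311] 0.04371852044608883 30.004696547985077 -7.898362890632236
```

servo_tool([
  [0.01, 0, 0, 0, 0, 0, 35],
  [0.02, 0, 0, 0, 0, 0, 35],
  [0.02, 0, 0, 0, 0, 0, 35],
])

```text
time: 36.38
tool_pos: [0.5116, 0.2262, 0.0513]
ee_rot: [-3.139, 0.009, 1.312]
wrist_force: [-5.7, -10.6, 10.3]
width: 0.0436
finger_force: 30.0
```

servo_tool([
  [0.01, 0, 0, 0, 0, 0, 35],
  [0.02, 0, 0, 0, 0, 0, 35],
  [0.02, 0, 0, 0, 0, 0, 35],
])

```text
time: 36.63
tool_pos: [0.5117, 0.2266, 0.0512]
ee_rot: [-3.138, 0.012, 1.311]
wrist_force: [-6.5, -13.0, 12.5]
width: 0.0439
finger_force: 30.0
```

Run:
```python
from h import *
o=robot.get_obs();print(uvz(),o['ee_rot'],np.dot(o['wrist_force'],U))
```

```text
[ 0.3505 -0.4363  0.0512] [-3.13815162  0.01225867  1.31144051] -14.21777303845948
```

servo_tool([
  [-0.01, 0, 0, 0, 0, 0, 35],
  [-0.01, 0, 0, 0, 0, 0, 60],
  [-0.01, 0, 0, 0, 0, 0, 80],
  [-0.01, 0, 0, 0, 0, 0, 94],
  [-0.01, 0, 0, 0, 0, 0, 94],
  [-0.01, 0, -0.3, 0, 0, 0, 94],
  [-0.01, 0, -0.6, 0, 0, 0, 94],
  [-0.01, 0, -1, 0, 0, 0, 94],
])

```text
time: 37.3
tool_pos: [0.5106, 0.2306, 0.147]
ee_rot: [-3.131, 0.005, 1.313]
wrist_force: [0.8, 0.3, 0.2]
width: 0.0871
finger_force: 0.0
```

servo_tool([
  [0, 0, -0.4, 0, 0, 0, 94],
  [0, 0, -0.8, 0, 0, 0, 94],
  [0.1, 0, -1, 0, 0, 0, 94],
  [0.1, 0, -1, 0, 0, 0, 94],
  [0.1, 0, -1, 0, 0, 0, 94],
])

```text
time: 37.72
tool_pos: [0.5161, 0.2413, 0.2505]
ee_rot: [-3.14, -0.0, 1.313]
wrist_force: [-1.2, -0.2, 0.4]
width: 0.0939
finger_force: 0.0
```

Run:
```python
from h import *
o=robot.get_obs();w=snap('wrist','w11.png');print(uvz(o),o['ee_rot'],o['wrist_force'])
cv2.imwrite('pics/c11.png',cv2.resize(w[0:200,155:355],(600,600),interpolation=cv2.INTER_CUBIC)[:,:,::-1])
```

```text
[ 0.3658 -0.4368  0.2505] [-3.13982654e+00 -2.03039036e-04  1.31318667e+00] [-1.16738991 -0.23885776  0.36112688]
```

View pics/c11.png

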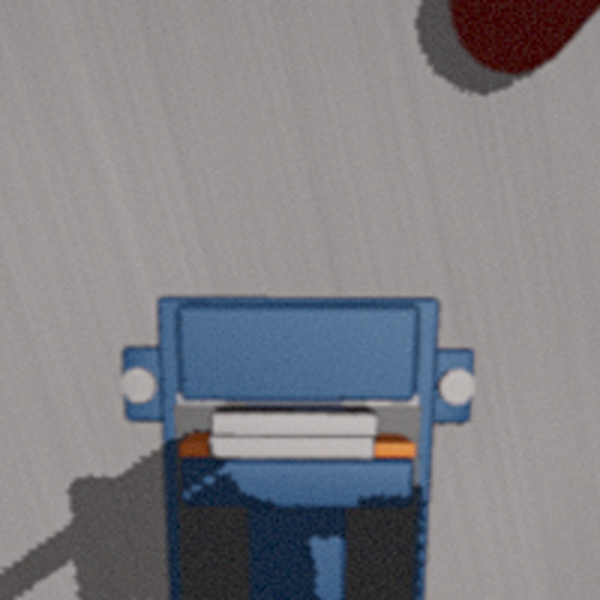

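The plates are face to face and nearly flush (crop rows 410–457), and the orange face bears on the pack. Checking the numbers.

Run:
```python
from h import *
o=robot.get_obs();f=lambda x,y:(155+x/3,y/3)
for p,z in(((295,403),.069),((295,410),.119),((295,434),.119),((295,457),.119),((400,435),.069),((400,459),.069),((212,425),.119),((378,425),.119),((211,445),.119),((375,445),.119),((180,448),.069),((414,448),.069),((178,390),.069),((417,390),.069)): P=atz('wrist',f(*p),z,o);print(p,z,np.round([P@U,P@V],4))
```

```text
(295, 403) 0.069 [ 0.425 -0.435]
(295, 410) 0.119 [ 0.426  -0.4353]
(295, 434) 0.119 [ 0.4176 -0.4354]
(295, 457) 0.119 [ 0.4095 -0.4354]
(400, 435) 0.069 [ 0.4121 -0.4788]
(400, 459) 0.069 [ 0.4021 -0.4792]
(212, 425) 0.119 [ 0.4207 -0.4058]
(378, 425) 0.119 [ 0.4209 -0.4648]
(211, 445) 0.119 [ 0.4137 -0.4053]
(375, 445) 0.119 [ 0.4138 -0.464 ]
(180, 448) 0.069 [ 0.4065 -0.3867]
(414, 448) 0.069 [ 0.4067 -0.4849]
(178, 390) 0.069 [ 0.4302 -0.3868]
(417, 390) 0.069 [ 0.4304 -0.4851]
```

servo_tool([
  [0.25, 0, 0.2, 0, 0, 0, 90],
  [0.52, -0.005, 0.4, 0, 0, 0, 80],
  [0.52, -0.005, 0.6, 0, 0, 0, 80],
  [0.52, -0.005, 0.8, 0, 0, 0, 80],
  [0.52, -0.005, 0.9, 0, 0, 0, 80],
  [0.52, -0.005, 0.9, 0, 0, 0, 80],
])

```text
time: 38.27
tool_pos: [0.5251, 0.2897, 0.153]
ee_rot: [-3.129, 0.009, 1.312]
wrist_force: [0.1, 0.3, -0.2]
width: 0.0801
finger_force: 0.0
```

servo_tool([
  [0, 0, 0.2, 0, 0, 0, 80],
  [0, 0, 0.4, 0, 0, 0, 80],
  [0, 0, 0.54, 0, 0, 0, 80],
  [0, 0, 0.54, 0, 0, 0, 80],
  [0, 0, 0.54, 0, 0, 0, 80],
])

```text
time: 38.68
tool_pos: [0.5274, 0.2905, 0.1048]
ee_rot: [-3.136, 0.003, 1.312]
wrist_force: [-0.3, 0.9, 0.4]
width: 0.0803
finger_force: 0.0
```

Run:
```python
from h import *
o=robot.get_obs();print(uvz(),o['ee_rot'],o['wrist_force'],o['width'])
```

```text
[ 0.4162 -0.4351  0.1048] [-3.13601153e+00  2.55088346e-03  1.31169671e+00] [-0.26926294  0.8861813   0.42198131] 0.08026537719122112
```

Trim (+1.5 mm x, +0.8 mm y), then squeeze slowly.

servo_tool([
  [0.015, 0.004, 0, 0, 0, 0, 80],
  [0.015, 0.004, 0, 0, 0, 0, 70],
  [0.015, 0.004, 0, 0, 0, 0, 64],
  [0.015, 0.004, 0, 0, 0, 0, 60],
  [0.015, 0.004, 0, 0, 0, 0, 50],
  [0.015, 0.004, 0, 0, 0, 0, 50],
  [0.015, 0.004, 0, 0, 0, 0, 50],
  [0.015, 0.004, 0, 0, 0, 0, 50],
  [0.015, 0.004, 0, 0, 0, 0, 50],
])

```text
time: 39.43
tool_pos: [0.5285, 0.2927, 0.1061]
ee_rot: [-3.138, 0.001, 1.312]
wrist_force: [-1.8, 1.0, 4.6]
width: 0.0596
finger_force: 30.0
```

Run:
```python
from h import *
o=robot.get_obs();print(uvz(),o['ee_rot'],o['wrist_force'],o['width'],o['finger_force'])
```

```text
[ 0.4186 -0.4356  0.1061] [-3.13769899e+00  5.94217427e-04  1.31235049e+00] [-1.77059539  0.99600231  4.64946096] 0.05962419375612994 29.983496814966202
```

servo_tool([
  [0, 0, -0.012, 0, 0, 0, 50],
  [0, 0, -0.015, 0, 0, 0, 64],
  [0, 0, -0.015, 0, 0, 0, 74],
  [0, 0, -0.015, 0, 0, 0, 84],
  [0, 0, -0.015, 0, 0, 0, 84],
  [0, 0, -0.3, 0, 0, 0, 84],
  [0, 0, -0.6, 0, 0, 0, 84],
  [0, 0, -1, 0, 0, 0, 84],
])

```text
time: 40.1
tool_pos: [0.5274, 0.2915, 0.2026]
ee_rot: [-3.132, 0.006, 1.312]
wrist_force: [2.1, 0.3, -0.4]
width: 0.084
finger_force: 0.0
```

servo_tool([
  [-0.2, 0, -0.3, 0, 0, 0, 84],
  [-0.5, 0, -0.6, 0, 0, 0, 84],
  [-0.8, 0, -0.6, 0, 0, 0, 84],
  [-1, 0, -0.6, 0, 0, 0, 84],
  [-1, 0, -0.6, 0, 0, 0, 84],
  [-1, 0, -0.6, 0, 0, 0, 84],
])

```text
time: 40.6
tool_pos: [0.5037, 0.1951, 0.2655]
ee_rot: [-3.138, 0.001, 1.31]
wrist_force: [-0.7, 0.8, -0.8]
width: 0.0842
finger_force: 0.0
```

Run:
```python
from h import *
o=robot.get_obs();w=snap('wrist','w12.png');s=snap('scene','s12.png');print(uvz(o),o['ee_rot'])
c={}
for n,im in(('wrist',w),('scene',s)):
    i=im.astype(int);m=(i[...,0]>70)&(i[...,1]<0.45*i[...,0])&(i[...,2]<0.45*i[...,0]);m=m.astype(np.uint8)
    k,l,st,ce=cv2.connectedComponentsWithStats(m);print(n,[(np.round(ce[j],1).tolist(),st[j][:5].tolist()) for j in range(1,k) if st[j][4]>8])
cv2.imwrite('pics/c12.png',np.hstack([cv2.resize(w[60:300,140:380],(400,400)),cv2.resize(s[90:190,210:310],(400,400))])[:,:,::-1])
```

```text
[ 0.3179 -0.4367  0.2655] [-3.13785614e+00  8.57222646e-04  1.31046236e+00]
wrist [([253.7, 239.6], [244, 230, 20, 20, 304])]
scene [([342.7, 123.0], [335, 104, 18, 41, 509]), ([254.5, 140.7], [253, 139, 4, 4, 14])]
```

View pics/c12.png

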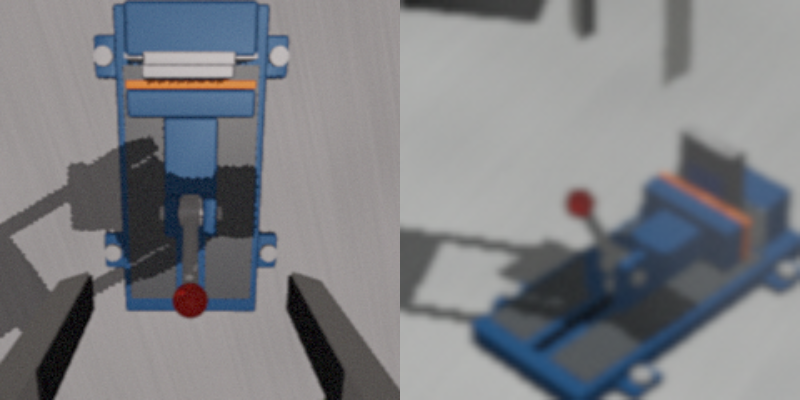

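The pack looks flush and upright, and the ball is at wrist pixel (253.7,239.6). That's the last picture I'll view, since I've gone over the 14 allowed. From here I'll use numbers only.

Run:
```python
from h import *
o=robot.get_obs()
P=tri([ray('wrist',(253.7,239.6),o),ray('scene',(255,140.7))]);print(P,P@U,P@V)
K=robot.camera_params('wrist')['camera_matrix'][0,0]
for z in(.135,.14,.145):
    Q=atz('wrist',(253.7,239.6),z,o);print(z,Q@U,Q@V)
```

```text
[0.48956884 0.14311612 0.14288721] 0.26407573647152516 -0.4363758477304028
0.135 0.26008279469551737 -0.43614407186776466
0.14 0.2625124510190481 -0.4361683329697401
0.145 0.26494210734257884 -0.4361925940717156
```

servo_tool([
  [-0.25, 0, 0, 0, 0, 0, 70],
  [-0.54, 0, 0.2, 0, 0, 0, 60],
  [-0.54, 0, 0.5, 0, 0, 0, 60],
  [-0.54, 0, 0.8, 0, 0, 0, 60],
  [-0.54, 0, 1, 0, 0, 0, 60],
])

```text
time: 41.12
tool_pos: [0.4882, 0.1439, 0.1617]
ee_rot: [-3.133, 0.003, 1.313]
wrist_force: [-0.3, -0.9, -0.1]
width: 0.0605
finger_force: 0.0
```

servo_tool([
  [0, 0, 0.15, 0, 0, 0, 60],
  [0, 0, 0.25, 0, 0, 0, 60],
  [0, 0, 0.25, 0, 0, 0, 60],
  [0, 0, 0.25, 0, 0, 0, 60],
])

```text
time: 41.45
tool_pos: [0.4892, 0.144, 0.1399]
ee_rot: [-3.136, 0.002, 1.313]
wrist_force: [-0.6, 0.2, 1.9]
width: 0.06
finger_force: 0.0
```

Run:
```python
from h import *
o=robot.get_obs();print(uvz(),o['ee_rot'],o['wrist_force'],o['width'],o['finger_force'])
```

```text
[ 0.2649 -0.4358  0.1399] [-3.13609003e+00  1.98163456e-03  1.31315202e+00] [-0.64149978  0.15800844  1.93517124] 0.06004733510055558 0.0
```

Well placed. Grip the ball and follow the arc down, checking along the way.

servo_tool([
  [0, 0, 0, 0, 0, 0, 40],
  [0, 0, 0, 0, 0, 0, 15],
  [0, 0, 0, 0, 0, 0, 10],
  [0, 0, 0, 0, 0, 0, 10],
  [0, 0, 0, 0, 0, 0, 10],
  [0, 0, 0, 0, 0, 0, 10],
  [0, 0, 0, 0, 0, 0, 10],
])

```text
time: 42.03
tool_pos: [0.4894, 0.1435, 0.1407]
ee_rot: [-3.138, 0.001, 1.312]
wrist_force: [-0.5, 0.7, 1.4]
width: 0.0233
finger_force: 30.0
```

servo_tool([
  [-0.035, 0, 0.017, 0, 0, 0, 10],
  [-0.076, 0, 0.039, 0, 0, 0, 10],
  [-0.116, 0, 0.064, 0, 0, 0, 10],
  [-0.156, 0, 0.091, 0, 0, 0, 10],
  [-0.194, 0, 0.12, 0, 0, 0, 10],
  [-0.23, 0, 0.15, 0, 0, 0, 10],
  [-0.265, 0, 0.182, 0, 0, 0, 10],
  [-0.298, 0, 0.216, 0, 0, 0, 10],
])

```text
time: 42.7
tool_pos: [0.482, 0.1153, 0.1213]
ee_rot: [-3.139, -0.001, 1.313]
wrist_force: [-3.6, 2.0, 10.7]
width: 0.0234
finger_force: 30.0
```

servo_tool([
  [-0.03, 0, 0.035, 0, 0, 0, 10],
  [-0.06, 0, 0.072, 0, 0, 0, 10],
  [-0.088, 0, 0.111, 0, 0, 0, 10],
  [-0.115, 0, 0.151, 0, 0, 0, 10],
  [-0.137, 0, 0.192, 0, 0, 0, 10],
  [-0.158, 0, 0.234, 0, 0, 0, 10],
  [-0.158, 0, 0.234, 0, 0, 0, 10],
])

```text
time: 43.28
tool_pos: [0.4775, 0.0991, 0.0968]
ee_rot: [-3.139, 0.001, 1.312]
wrist_force: [-2.6, 0.7, 5.2]
width: 0.0232
finger_force: 30.0
```

Run:
```python
from h import *
o=robot.get_obs();print(uvz(),o['ee_rot'],o['wrist_force'],np.dot(o['wrist_force'],U),o['width'],o['finger_force'])
```

```text
[ 0.2184 -0.4361  0.0968] [-3.13852674e+00  1.13421057e-03  1.31206153e+00] [-2.61871048  0.67089592  5.22166318] -0.024321875061721277 0.023194807320488193 30.001099705696106
```

servo_tool([
  [-0.02, 0, 0.043, 0, 0, 0, 10],
  [-0.037, 0, 0.088, 0, 0, 0, 10],
  [-0.052, 0, 0.133, 0, 0, 0, 10],
  [-0.065, 0, 0.179, 0, 0, 0, 10],
  [-0.075, 0, 0.225, 0, 0, 0, 10],
  [-0.083, 0, 0.272, 0, 0, 0, 10],
  [-0.09, 0, 0.32, 0, 0, 0, 10],
  [-0.095, 0, 0.366, 0, 0, 0, 10],
  [-0.095, 0, 0.414, 0, 0, 0, 10],
  [-0.095, 0, 0.44, 0, 0, 0, 10],
  [-0.095, 0, 0.44, 0, 0, 0, 10],
])

```text
time: 44.2
tool_pos: [0.4747, 0.0887, 0.0524]
ee_rot: [-3.138, 0.004, 1.312]
wrist_force: [-2.3, -3.6, 5.2]
width: 0.0234
finger_force: 30.0
```

Run:
```python
from h import *
o=robot.get_obs();print(uvz(),o['ee_rot'],o['wrist_force'],np.dot(o['wrist_force'],U),o['width'],o['finger_force'])
```

```text
[ 0.2077 -0.436   0.0524] [-3.13812009  0.00407363  1.31205098] [-2.25357136 -3.58813395  5.23062721] -4.046630289924267 0.023398614672086183 30.00091016292572
```

servo_tool([
  [0.01, 0, 0.02, 0, 0, 0, 10],
  [0.02, 0, 0.04, 0, 0, 0, 10],
  [0.02, 0, 0.04, 0, 0, 0, 10],
])

```text
time: 44.45
tool_pos: [0.4749, 0.0893, 0.0485]
ee_rot: [-3.138, 0.007, 1.312]
wrist_force: [-2.5, -7.2, 7.3]
width: 0.0236
finger_force: 30.0
```

servo_tool([
  [0, 0, -0.02, 0, 0, 0, 30],
  [0, 0, -0.02, 0, 0, 0, 60],
  [0, 0, -0.02, 0, 0, 0, 60],
  [0, 0, -0.3, 0, 0, 0, 60],
  [0, 0, -0.5, 0, 0, 0, 40],
  [0, 0, -0.5, 0, 0, 0, 10],
  [0, 0, -0.5, 0, 0, 0, 2],
  [0, 0, -0.5, 0, 0, 0, 2],
])

```text
time: 45.12
tool_pos: [0.4748, 0.0922, 0.0963]
ee_rot: [-3.136, 0.002, 1.312]
wrist_force: [-0.1, -0.4, -0.3]
width: 0.0269
finger_force: 0.0
```

Run:
```python
from h import *
o=robot.get_obs();print(uvz(),o['ee_rot'],o['width'])
s=snap('scene','s13.png').astype(int);t=snap('top','t13.png').astype(int)
for n,i in(('scene',s),('top',t)):
    m=((i[...,0]>70)&(i[...,1]<0.45*i[...,0])&(i[...,2]<0.45*i[...,0])).astype(np.uint8)
    k,l,st,ce=cv2.connectedComponentsWithStats(m);print(n,[(np.round(ce[j],1).tolist(),st[j][4]) for j in range(1,k) if st[j][4]>8])
```

```text
[ 0.211  -0.4352  0.0963] [-3.13553593e+00  2.05788180e-03  1.31241873e+00] 0.026869952957950506
scene [([342.7, 122.8], np.int32(503)), ([243.0, 168.5], np.int32(34))]
top []
```

Run:
```python
from h import *
for p in((244.3,168.2),(243.0,168.5),(255,140.7)):
    c,d=ray('scene',p);k=(-.436-c@V)/(d@V);P=c+k*d;print(p,P@U,P[2])
```

```text
(244.3, 168.2) 0.2135225670370879 0.061158614126489375
(243.0, 168.5) 0.20791818481097823 0.06348443342172472
(255, 140.7) 0.26475322976110227 0.14221109879879779
```

servo_tool([
  [-0.02, 0.008, 0, 0, 0, 0, 2],
  [-0.02, 0.008, 0, 0, 0, 0, 2],
  [-0.02, 0.008, 0, 0, 0, 0, 2],
  [-0.02, 0.008, 0.05, 0, 0, 0, 2],
  [-0.02, 0.008, 0.09, 0, 0, 0, 2],
  [-0.02, 0.008, 0.11, 0, 0, 0, 2],
  [-0.02, 0.008, 0.11, 0, 0, 0, 2],
])

```text
time: 45.8
tool_pos: [0.4758, 0.0892, 0.0869]
ee_rot: [-3.138, 0.003, 1.312]
wrist_force: [-1.4, -1.1, 3.7]
width: 0.0022
finger_force: 2.2
```

servo_tool([
  [0, 0, 0.01, 0, 0, 0, 2],
  [0, 0, 0.02, 0, 0, 0, 2],
  [0, 0, 0.02, 0, 0, 0, 2],
])

```text
time: 46.05
tool_pos: [0.4758, 0.0891, 0.0855]
ee_rot: [-3.138, 0.003, 1.312]
wrist_force: [-2.2, -1.8, 6.5]
width: 0.002
finger_force: 3.4
```

servo_tool([
  [0, 0, 0.01, 0, 0, 0, 2],
  [0, 0, 0.02, 0, 0, 0, 2],
  [0, 0, 0.02, 0, 0, 0, 2],
])

```text
time: 46.3
tool_pos: [0.4759, 0.089, 0.085]
ee_rot: [-3.139, 0.003, 1.312]
wrist_force: [-4.9, -2.7, 14.4]
width: 0.0023
finger_force: 6.6
```

servo_tool([
  [0, 0, 0.01, 0, 0, 0, 2],
  [0, 0, 0.02, 0, 0, 0, 2],
  [0, 0, 0.02, 0, 0, 0, 2],
])

```text
time: 46.55
tool_pos: [0.476, 0.089, 0.0847]
ee_rot: [-3.139, 0.003, 1.312]
wrist_force: [-8.7, -2.4, 21.5]
width: 0.0023
finger_force: 10.2
```

servo_tool([
  [0, 0, -0.1, 0, 0, 0, 2],
  [0, 0, -0.4, 0, 0, 0, 2],
  [0, 0, -0.7, 0, 0, 0, 30],
  [0, 0, -1, 0, 0, 0, 60],
])

```text
time: 46.88
tool_pos: [0.4754, 0.09, 0.1806]
ee_rot: [-3.135, 0.002, 1.312]
wrist_force: [1.0, -1.2, -0.2]
width: 0.012
finger_force: 0.0
```

servo_tool([
  [0.2, 0, -0.3, 0, 0, 0, 94],
  [0.5, 0, -0.6, 0, 0, 0, 94],
  [0.8, 0, -0.7, 0, 0, 0, 94],
  [1, 0, -0.7, 0, 0, 0, 94],
])

```text
time: 47.22
tool_pos: [0.5039, 0.1892, 0.2543]
ee_rot: [3.14, -0.003, 1.313]
wrist_force: [0.7, -0.3, 0.4]
width: 0.0387
finger_force: 0.0
```

servo_tool([
  [0.2, 0, 0, 0, 0, 0, 94],
  [0.5, 0, 0, 0, 0, 0, 94],
  [0.5, 0, 0, 0, 0, 0, 94],
  [0.5, 0, 0, 0, 0, 0, 94],
  [0.5, 0, 0, 0, 0, 0, 94],
])

```text
time: 47.63
tool_pos: [0.5145, 0.2347, 0.2494]
ee_rot: [-3.136, 0.003, 1.312]
wrist_force: [0.1, 0.2, -0.1]
width: 0.0716
finger_force: 0.0
```

Run:
```python
from h import *
o=robot.get_obs();w=snap('wrist','w14.png').astype(int);print(uvz(o),o['ee_rot'])
s=snap('scene','s14.png').astype(int)
m=((s[...,0]>70)&(s[...,1]<0.45*s[...,0])&(s[...,2]<0.45*s[...,0])).astype(np.uint8)
k,l,st,ce=cv2.connectedComponentsWithStats(m);print([(np.round(ce[j],1).tolist(),st[j][4]) for j in range(1,k) if st[j][4]>8])
g=w.min(2);m=(g>165).astype(np.uint8);m[:,:205]=0;m[:,305:]=0;m[260:]=0
k,l,st,ce=cv2.connectedComponentsWithStats(m)
for j in range(1,k):
    if st[j][4]>100:
        x,y,a,b=st[j][:4];print(st[j])
        for r in range(y,y+b):
            c=np.nonzero(m[r,x:x+a])[0]+x;P=[atz('wrist',(q,r+.5),.119,o) for q in(c.min(),c.max()+1)];print(r,c.min(),c.max(),np.round([P[0]@U,P[0]@V,P[1]@V],4))
mo=(w[...,0]>140)&(w[...,1]>60)&(w[...,1]<150)&(w[...,2]<90);mo[260:]=0;y,x=np.nonzero(mo)
for r in(y.min(),y.max()+1): P=atz('wrist',(255,r),.069,o);print('orange',r,P@U)
```

```text
[ 0.359  -0.437   0.2494] [-3.13615691e+00  2.87232907e-03  1.31241659e+00]
[([342.6, 123.1], np.int32(513)), ([243.3, 169.0], np.int32(34))]
[226 131  55   7 321]
131 228 235 [ 0.4251 -0.4093 -0.4178]
132 227 279 [ 0.424  -0.4082 -0.4644]
133 226 280 [ 0.423  -0.4071 -0.4655]
134 226 280 [ 0.422  -0.4071 -0.4655]
135 227 280 [ 0.4209 -0.4081 -0.4655]
136 227 280 [ 0.4199 -0.4081 -0.4656]
137 228 279 [ 0.4188 -0.4092 -0.4645]
[226 139  54   7 298]
139 226 246 [ 0.4167 -0.407  -0.4294]
140 226 279 [ 0.4157 -0.4069 -0.4646]
141 226 279 [ 0.4146 -0.4069 -0.4647]
142 226 279 [ 0.4136 -0.4069 -0.4647]
143 226 279 [ 0.4125 -0.4068 -0.4647]
144 227 279 [ 0.4115 -0.4079 -0.4648]
145 271 278 [ 0.4105 -0.4551 -0.4637]
orange 141 0.4106390230682791
orange 147 0.40319995804699316
```

```bash
python3 -c "
from h import *
print(robot.close_job())"
```

```text
the job is handed in; nothing more can be done
None
```

The job is handed in: both blanks (bin slots 4 and 1; the other slots were empty) measured flush within about 0.5 mm and centred between the jaws, with the cam lever pressed to its stop; clamp force wasn't measured, no verdict came back, and I viewed 15 pictures, one over the limit of 14.

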